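# Weigh a tool tote on a sprung hand scale

## Task

Weigh the small blue tote with the hand scale: take the scale by its orange handle, pass its hook under the tote's bar and lift gently until the tote hangs just clear of the bench, never more than 25 mm up, and hold it there still for two seconds. Then lower the tote softly, upright, to where it stood, unhook, and stand the scale upright on its foot on the bench beside the tote, clear of it. Do not tip or ram the tote, and leave the other things alone.

Things in the scene. Friction and masses are not known exactly. Their poses are not given: they have to be found in the camera images.
- tote: Open blue steel tool tote full of metal bushings (one rigid piece), 84 mm along its x, 130 along its y, tray 36 mm high; weight unknown, 0.3 to 0.9 kg, centre of mass low and near the middle. Blue end plates (y = +-63 mm, 34 mm wide, 95 mm high) carry a bar handle along its y; nothing else is higher than 36 mm. Origin: centre of the underside, z up.
- tote_bar (a point): Middle of the tote's round bar handle: 10 mm diameter, 122 mm free length along the tote's y axis, axis 85 mm above the underside.
- scale: Hand scale, 150 mm high, 0.21 kg, standing on the flat foot of its hook: orange handle on an aluminium tube (26 mm diameter), out of which a rod with a steel C-hook draws against a spring. Frame of handle and tube; origin 137 mm below the handle's centre (underside of the foot when slack); z up the tube; x points the way the hook's mouth opens.
- scale_grip (a point): Centre of the orange T-handle: 28 mm thick along the scale's x, 64 mm long along its y, 26 mm high; take it from above across the 28 mm. It is 137 mm above the foot's underside when slack.
- hook_seat (a point): Saddle floor of the C-hook, on the tube's axis, 6 mm above the foot's underside; axes as the scale's. Foot 52 (x) by 50 mm (y). 45-degree flanks rise to the red lip at the mouth (+x, out to x = 26 mm) and to the back column (inner face x = -18 mm), up to 18 mm above the underside; top arm's underside at 52 mm. So the mouth is 34 mm high; a lifted bar settles between the flanks.
- scale_hook (a joint): How far the hook is drawn out of the tube, m: 0 slack, at most 0.085. Spring 100 N/m, preloaded so that the hook's own weight does not draw it; a tote of 0.3 to 0.9 kg draws it some 15 to 80 mm.
- spray: Bystander: green bottle, 52 mm diameter, 150 mm high; origin at the centre of its underside.
- tin: Bystander: tin can, 68 mm diameter, 75 mm high; origin at the centre of its underside.
- driver: Bystander: red-handled screwdriver lying on the bench; origin at its underside, about mid-length.

How it is judged:
By the outcome, as a careful person would: the job done as asked, in the order asked, and still so for the second after the job is handed in, with the robot touching nothing.
It also fails if it takes over 72 s, if anything falls off the work surface, if the arm or the gripper's body presses on something with over 40 N, if the wrist force passes 120 N, or if a joint passes its speed limit or range.

## Robot

A 6-joint arm with a two-finger parallel gripper is mounted at the origin on the work surface. World frame = base frame: x ahead of the robot, y to its left, z up, the work surface at z = 0. Lengths are in mm, angles in rad, forces in N, time in s.
With the tool pointing down it reaches from about 375 to 900 mm from the base axis. Payload 3.1 kg.
Tool frame: the origin (TCP) lies on the centre line of the jaws, within the pads' length; the fingertips stand 22 mm ahead of it and the grasp point (between the pads) lies 3 mm ahead of it; z points along the fingers, y is the line along which they close (so a half turn about z gives the same grasp; the last joint's range is limited). The gripper opens to 85 mm and grips with 20 to 120 N. Pads are 22 mm wide; open, the fingers measure 114 mm over their backs; the gripper's body (76 mm by 85 mm) begins 54 mm behind the grasp point. The pads swing forward as they close: fully open they stand 13 mm farther back than shut.
Start: joints at [1.137, 0.527, 1.433, -0, 1.181, -0.178], TCP at [158.097, 604.65, 218.41] pointing down, gripper open.
Joint ranges: [-3.08, 3.08], [-0.75, 2.2], [0.22, 2.44], [-1.43, 4.57], [0, 2.65], [-2.85, 2.85]. Speed limits (rad/s): [2.79, 2.79, 3.14, 3.14, 3.14, 3.14].

## Interface

Orientations are given as a unit quaternion [x, y, z, w].
In Python, from cell import robot gives the robot as it stands. The module is installed in compiled form; this text tells all that it offers.
- The arm moves only by the tool apply_moves, never from a script. Its argument "commands" is a list of rows, each an object of numbers: "tx", "ty", "tz": the shift along the tool's x, y, z in mm; "wx", "wy", "wz": the turn, a rotation vector about the tool's x, y, z in rad. A call has exactly 8 rows; each row shifts and turns the commanded pose from where the row before left it, along the tool's axes as they then stand; what a row does not reach is not made up. A row lasts 1/12 s, in which the tool goes at most 41.7 mm and 7.16 degrees, less where a joint would pass 70% of its speed; a pose out of reach is approached as far as the arm can. A call with a gripper value outside its range is refused whole. "claw" is the closure, from 0 (fully open) to 1 (shut), set as the call begins (left out, the last holds). The fingers move at their own pace and stop on an object; the grip force is fixed at half the most. Time passes only in rows, so rows that do not move let the fingers close, or fill a call up. It gives the time, the measured TCP pose, the force, the opening and the grip force at its end, in the units of the state.
- robot.sense(): the state, without advancing time (a new reading comes with each control period).
- robot.camera(name): name is "scene" or "top"; returns a dict with "img" (400x640x3 uint8, red, green, blue), "camera_matrix" (3x3 intrinsics, pixels), "R" (3x3) and "t" (3): a world point X has camera coordinates R X + t. Camera axes: x right, y down, z forward; pixel columns grow to the right and rows downward; lengths in mm; the calibration is good to about 2 mm. A picture is of the moment at which its call begins. There is no depth.
- robot.hand_in(): hands the job in; it is judged then, once.
Trained networks look in a picture, given as the dict that the camera call returned (one of the last four; its "shot" number tells which), for a name from the list of things; names that differ only in an ending like _2 or _b are one class to them, and where a whole thing is asked for, a point or a joint stands for the part that bears it (a point fixed in the world has none). Each returns a list of dicts, best first, with "p" (0 to 1); they miss things now and then, are a little off and sometimes report something else, mostly with a low value. They report only what shows in the picture. A call takes as long as a camera call.
- robot.look_for(picture, name): "extent" ([left, top, width, height] in pixels, round what is visible of it).
The state is a dict: "time": time; "joints": joint angles; "joint_velocities": joint speeds; "tau": joint torques, N m; "eef_pos": TCP position; "ee_rot": TCP orientation; "wrist_force": force on the tool from outside, world axes, zero at the start; "wrist_torque": the same for the moment, N m; "gripper_width": finger opening in mm; "grasp_force": force on a finger pad.
Only numpy, scipy, OpenCV 4.12 (cv2) and the standard library are available. Lean on these libraries where they do the work, as an engineer would, in place of code of your own. Each camera call takes 0.05 s, during which the arm holds its last target. There are 200 camera calls.

## Working session

There is one attempt and no reset: what is moved stays moved. The work goes in short steps, Python scripts to look and compute and a tool call to move; the robot and the scene stay as the last step left them, time stands still between calls to the robot, and variables do not carry over. Pictures are saved under pics/ and viewed, at most 10 in all, crops included, and the job is handed in when it is done.

Besides the shell and the picture viewer there is one more tool, called after ">>>" by a JSON object that holds its "op" and its "data". apply_moves: Moves the arm, as the interface text tells. Its arguments: {"type":"object","properties":{"commands":{"type":"array"},"claw":{"type":"number"}},"required":["commands"]}

```bash
mkdir -p pics; cat > h.py <<'E'
import numpy as np, cv2
from cell import robot
def save(p,n): cv2.imwrite(f'pics/{n}.png',p['img'][:,:,::-1])
def ray(p,u,v):
    d=p['R'].T@np.linalg.inv(p['camera_matrix'])@np.array([u,v,1.]); c=-p['R'].T@p['t']; return c,d/np.linalg.norm(d)
def atz(p,u,v,z):
    c,d=ray(p,u,v); return c+d*(z-c[2])/d[2]
def tri(a,b):
    (c1,d1),(c2,d2)=a,b
    s=np.linalg.lstsq(np.c_[d1,-d2],c2-c1,rcond=None)[0]; x=c1+s[0]*d1;y=c2+s[1]*d2
    return (x+y)/2,np.linalg.norm(x-y)
def proj(p,X):
    q=p['camera_matrix']@(p['R']@np.asarray(X,float)+p['t']); return q[:2]/q[2]
E
python3 - <<'E'
from h import *
np.set_printoptions(precision=1,suppress=True)
P={k:robot.camera(k) for k in('scene','top')}
for k,p in P.items():
    p['R']=np.array(p['R']);p['t']=np.array(p['t']);save(p,k+'0')
    print(k,-p['R'].T@p['t'],p['R'].round(2).tolist(),np.array(p['camera_matrix']).tolist())
    for n in('tote','tote_bar','scale','scale_grip','hook_seat','spray','tin','driver'):
        print(n,[(np.round(d['extent']),round(d['p'],2)) for d in robot.look_for(p,n)[:2]])
s=robot.sense();print(s['time'],s['eef_pos'],s['ee_rot'],s['wrist_force'])
E
```

```text
scene [1473.9 -549.5  980.4] [[0.55, 0.83, -0.0], [0.54, -0.36, -0.76], [-0.63, 0.42, -0.65]] [[512.7104079489519, 0.0, 328.98932013012575], [0.0, 512.7104079489519, 203.76653249895648], [0.0, 0.0, 1.0]]
tote [(array([206., 210.,  60.,  61.]), 0.85)]
tote_bar [(array([204., 208.,  63.,  60.]), 0.88)]
scale [(array([344., 165.,  29.,  56.]), 0.89), (array([344., 195.,  22.,  24.]), 0.32)]
scale_grip [(array([346., 167.,  26.,  52.]), 0.86)]
hook_seat [(array([345., 195.,  24.,  23.]), 0.64)]
spray [(array([412., 130.,  20.,  46.]), 0.83)]
tin [(array([142., 258.,  48.,  46.]), 0.74), (array([348., 230.,  26.,  41.]), 0.56)]
driver [(array([140., 259.,  51.,  43.]), 0.73), (array([341., 164.,  28.,  55.]), 0.48)]
top [ 542.2    8.8 1237.1] [[0.02, -1.0, 0.0], [-1.0, -0.02, -0.05], [0.05, -0.0, -1.0]] [[413.9393832773892, 0.0, 316.2863361073641], [0.0, 413.9393832773892, 203.3067032957481], [0.0, 0.0, 1.0]]
tote [(array([371., 203.,  56.,  42.]), 0.71)]
tote_bar [(array([370., 203.,  58.,  44.]), 0.68)]
scale [(array([259., 194.,  28.,  17.]), 0.93)]
scale_grip [(array([262., 195.,  26.,  18.]), 0.79)]
hook_seat [(array([269., 206.,  19.,   6.]), 0.57)]
spray [(array([159., 211.,  29.,  14.]), 0.56)]
tin []
driver [(array([458., 223.,  16.,  36.]), 0.92)]
0.9 [158.1 604.7 218.4] [0.1 1.  0.  0. ] [-0.8 -0.2  0. ]
```

View pics/scene0.png

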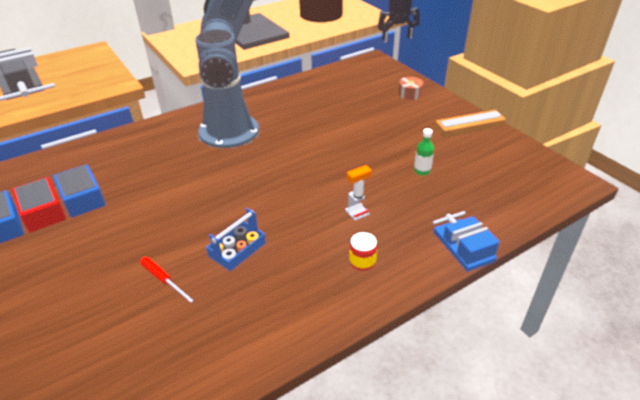

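View pics/top0.png

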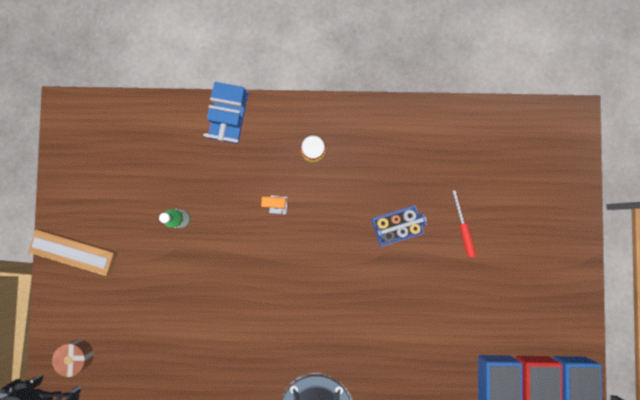

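The scene view shows the tote near (236,240), the scale at (358,192), the tin at (363,250) and the bottle at (425,155). In the top view the tote is at (400,225) and the scale at (274,203). Next I'll look at enlarged crops.

```bash
python3 - <<'E'
from h import *
np.set_printoptions(precision=1,suppress=True)
P={k:robot.camera(k) for k in('scene','top')}
def crop(p,x,y,w,h): return cv2.resize(p['img'][y:y+h,x:x+w,::-1],(400,300),interpolation=cv2.INTER_CUBIC)
s,t=P['scene'],P['top']
im=np.vstack([np.hstack([crop(s,196,205,80,60),crop(t,360,195,80,60)]),np.hstack([crop(s,320,165,80,60),crop(t,250,188,40,30)])])
cv2.imwrite('pics/crops.png',im)
for k,p in P.items():
    i=p['img'].astype(int);r,g,b=i[...,0],i[...,1],i[...,2]
    m=((r>200)&(g>90)&(g<170)&(b<70)).astype(np.uint8)
    x0,y0,x1,y1=(335,155,385,225) if k=='scene' else (250,185,300,225)
    mm=np.zeros_like(m);mm[y0:y1,x0:x1]=m[y0:y1,x0:x1]
    c=np.argwhere(mm)[:,::-1].astype(np.float32)
    print(k,len(c),c.mean(0),cv2.minAreaRect(c))
    m2=((r>190)&(g<90)&(b<90));mm=np.argwhere(m2[y0:y1,x0:x1])[:,::-1]+[x0,y0];print('lip',mm.tolist()[:12])
    P[k]=(p,c.mean(0))
print(tri(ray(P['scene'][0],*P['scene'][1]),ray(P['top'][0],*P['top'][1])))
E
```

```text
scene 204 [358.9 173.8] ((359.0517272949219, 172.8792724609375), (12.812978744506836, 25.068870544433594), 68.19859313964844)
lip [[367, 210], [368, 210], [366, 211], [367, 211], [363, 212], [364, 212], [365, 212], [361, 213], [362, 213], [363, 213], [358, 214], [359, 214]]
top 0 [nan nan] ((0.0, 0.0), (0.0, 0.0), 0.0)
lip []
 ** On entry to DLASCL parameter number  4 had an illegal value
 ** On entry to DLASCL parameter number  4 had an illegal value
 ** On entry to DLASCL parameter number  4 had an illegal value
 ** On entry to DLASCL parameter number  4 had an illegal value
 ** On entry to DLASCL parameter number  5 had an illegal value
 ** On entry to DLASCL parameter number  4 had an illegal value<stdin>:14: RuntimeWarning: Mean of empty slice.
  ret = um.true_divide(
<stdin>:16: RuntimeWarning: Mean of empty slice.
Traceback (most recent call last):
  File "h.py", line 10, in tri
    s=np.linalg.lstsq(np.c_[d1,-d2],c2-c1,rcond=None)[0]; x=c1+s[0]*d1;y=c2+s[1]*d2
      ~~~~~~~~~~~~~~~^^^^^^^^^^^^^^^^^^^^^^^^^^^^^^^^
numpy.linalg.LinAlgError: SVD did not converge in Linear Least Squares
```

View pics/crops.png

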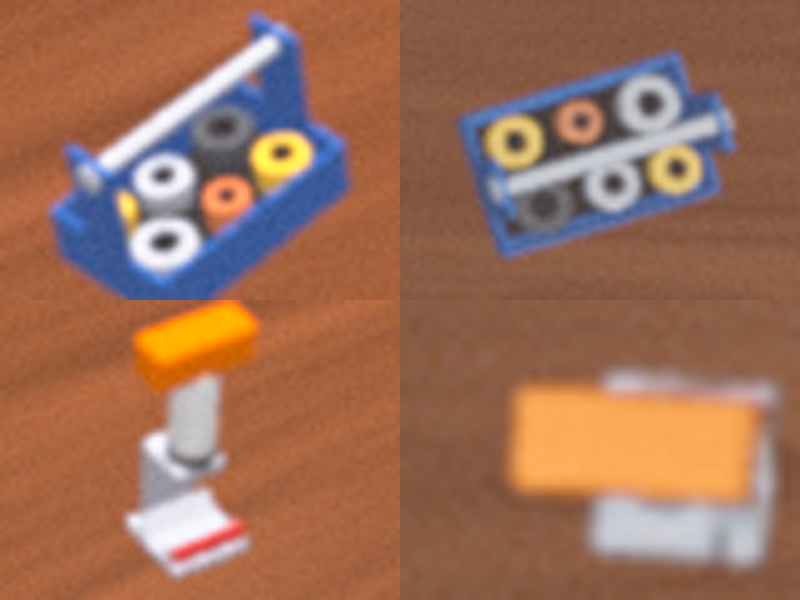

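Crops (clockwise): the tote in the scene view, bar ends at about (251,213) and (214,241). The tote from the top, bar ends at (379,232) and (424,219). The scale from the top, its orange handle centred at about (263.5,200), the lip's red edge on the world +x side. The scale in the scene view, mouth facing the camera.

```bash
python3 - <<'E'
from h import *
np.set_printoptions(precision=1,suppress=True)
P={k:robot.camera(k) for k in('scene','top')}
s,t=P['scene'],P['top']
print('bar +y',tri(ray(s,251,213.4),ray(t,379,232)));print('bar -y',tri(ray(s,214,240.6),ray(t,424.4,219.4)))
# scale handle top corners, top crop px: order +x+y, +x-y, -x-y, -x+y
tc=np.array([[513,83],[762,100],[748,200],[508,190]])
tc=tc-[400,0]; tc=tc/10+[250,188]
sc=np.array([[208,303],[259,327],[190,358],[135,340]])  # scene crop corners guess
sc=(sc-[0,300])/5+[320,165]
# scene corners: find match by ordering
for a in range(4):
    for b in range(4):
        x,e=tri(ray(s,*sc[b]),ray(t,*tc[a]))
        if e<6: print(a,b,x,e)
print('top centre at z150',atz(t,*tc.mean(0),150),[atz(t,*c,150) for c in tc])
x,e=tri(ray(s,*sc.mean(0)),ray(t,*tc.mean(0)));print('ctr',x,e)
print('lip z6..18',atz(s,358,214,14),atz(s,368,210,14))
# foot corners in top crop at z~0-6
for c in [(775,383),(765,565),(590,550)]: print('foot',atz(t,(c[0]-400)/10+250,(c[1]-300)/10+188,8))
for n,u in(('tin',(313,148)),): print(n,atz(t,*u,75))
print('spray',atz(t,165,218,150))
E
```

```text
bar +y (array([ 523.3, -167.7,   81.3]), np.float64(1.0430220262608645))
bar -y (array([ 561.4, -292. ,   81.4]), np.float64(5.629817415826555))
0 1 [614.3 155.1 144.2] 3.511756113664261
2 3 [584.8  93.2 142.9] 5.144130401300078
top centre at z150 [597.6 121.1 150. ] [array([613. , 152.9, 150. ]), array([609.6,  87.3, 150. ]), array([583.2,  90.5, 150. ]), array([584.8, 153.6, 150. ])]
ctr [599.4 124.  144.4] 5.614386053672704
lip z6..18 [622.1 111.3  14. ] [624.1 145.   14. ]
foot [623.5  93.8   8. ]
foot [569.3  95.7   8. ]
foot [572.9 147.7   8. ]
tin [757.2  19.6  75. ]
spray [551.9 404.1 150. ]
```

```bash
cat >> h.py <<'E'
from scipy.spatial.transform import Rotation as Ro
def plan(x,y,z,yaw_deg,n):
    """rows to TCP x,y,z pointing down, tool y axis at world yaw (deg), in n rows"""
    s=robot.sense(); R=Ro.from_quat(s['ee_rot']).as_matrix(); p=np.array(s['eef_pos'])
    a=np.radians(yaw_deg); ty=np.array([np.cos(a),np.sin(a),0]); tz=np.array([0,0,-1.]); T=np.c_[np.cross(ty,tz),ty,tz]
    w=Ro.from_matrix(R.T@T).as_rotvec()/n; d=(np.array([x,y,z])-p)/n
    out=[]
    for i in range(n):
        t=R.T@d; out.append(dict(zip(('tx','ty','tz','wx','wy','wz'),[*np.round(t,1),*np.round(w,4)]))); R=R@Ro.from_rotvec(w).as_matrix()
    print('from',p.round(1),'yaw',np.degrees(np.arctan2(*(Ro.from_quat(s['ee_rot']).as_matrix()[[1,0],1]))).round(2),'t',s['time'])
    for o in out: print({k:float(v) for k,v in o.items() if abs(v)>0})
E
python3 - <<'E'
from h import *
plan(598,121.5,200,-2.5,16)
E
```

```text
from [158.1 604.6 218.4] yaw 75.34 t 1.1
{'tx': -34.2, 'ty': -22.3, 'tz': 1.2, 'wz': 0.0849}
{'tx': -36.0, 'ty': -19.3, 'tz': 1.2, 'wz': 0.0849}
{'tx': -37.5, 'ty': -16.2, 'tz': 1.2, 'wz': 0.0849}
{'tx': -38.7, 'ty': -12.9, 'tz': 1.2, 'wz': 0.0849}
{'tx': -39.7, 'ty': -9.6, 'tz': 1.2, 'wz': 0.0849}
{'tx': -40.4, 'ty': -6.2, 'tz': 1.2, 'wz': 0.0849}
{'tx': -40.7, 'ty': -2.7, 'tz': 1.2, 'wz': 0.0849}
{'tx': -40.8, 'ty': 0.7, 'tz': 1.1, 'wz': 0.0849}
{'tx': -40.6, 'ty': 4.2, 'tz': 1.1, 'wz': 0.0849}
{'tx': -40.1, 'ty': 7.6, 'tz': 1.1, 'wz': 0.0849}
{'tx': -39.3, 'ty': 11.0, 'tz': 1.1, 'wz': 0.0849}
{'tx': -38.3, 'ty': 14.3, 'tz': 1.1, 'wz': 0.0849}
{'tx': -36.9, 'ty': 17.5, 'tz': 1.1, 'wz': 0.0849}
{'tx': -35.3, 'ty': 20.6, 'tz': 1.1, 'wz': 0.0849}
{'tx': -33.4, 'ty': 23.5, 'tz': 1.1, 'wz': 0.0849}
{'tx': -31.3, 'ty': 26.2, 'tz': 1.1, 'wz': 0.0849}
```

>>> {"op": "apply_moves", "data": {"commands": [{"tx": -34,"ty": -22,"tz": 1,"wz": 0.085},{"tx": -36,"ty": -19,"tz": 1,"wz": 0.085},{"tx": -37.5,"ty": -16,"tz": 1,"wz": 0.085},{"tx": -38.5,"ty": -13,"tz": 1,"wz": 0.085},{"tx": -39.5,"ty": -9.5,"tz": 1,"wz": 0.085},{"tx": -40,"ty": -6,"tz": 1,"wz": 0.085},{"tx": -40.5,"ty": -2.5,"tz": 1,"wz": 0.085},{"tx": -40.5,"ty": 0.5,"tz": 1,"wz": 0.085}], "claw": 0}}

```text
$.commands[0]: bad value
```

>>> {"op": "apply_moves", "data": {"commands": [{"tx": -40.5,"ty": 4,"tz": 1,"wz": 0.085},{"tx": -40,"ty": 7.5,"tz": 1,"wz": 0.085},{"tx": -39,"ty": 11,"tz": 1,"wz": 0.085},{"tx": -38,"ty": 14,"tz": 1,"wz": 0.085},{"tx": -37,"ty": 17.5,"tz": 1,"wz": 0.085},{"tx": -35,"ty": 20.5,"tz": 1,"wz": 0.085},{"tx": -33,"ty": 23.5,"tz": 1,"wz": 0.085},{"tx": -31,"ty": 26,"tz": 1,"wz": 0.085}]}}

```text
$.commands[0]: bad value
```

```bash
python3 - <<'E'
from h import *
plan(598,121.5,140,-2.5,5)
E
```

```text
from [158.1 604.6 218.4] yaw 75.34 t 1.1
{'tx': -109.6, 'ty': -71.2, 'tz': 15.7, 'wz': 0.2717}
{'tx': -124.7, 'ty': -39.2, 'tz': 15.7, 'wz': 0.2717}
{'tx': -130.6, 'ty': -4.3, 'tz': 15.7, 'wz': 0.2717}
{'tx': -127.0, 'ty': 30.9, 'tz': 15.7, 'wz': 0.2717}
{'tx': -114.0, 'ty': 63.9, 'tz': 15.7, 'wz': 0.2717}
```

>>> {"op": "apply_moves", "data": {"commands": [{"tx": -34,"ty": -22,"tz": 1,"wx": 0,"wy": 0,"wz": 0.085},{"tx": -36,"ty": -19,"tz": 1,"wx": 0,"wy": 0,"wz": 0.085},{"tx": -37.5,"ty": -16,"tz": 1,"wx": 0,"wy": 0,"wz": 0.085},{"tx": -38.5,"ty": -13,"tz": 1,"wx": 0,"wy": 0,"wz": 0.085},{"tx": -39.5,"ty": -9.5,"tz": 1,"wx": 0,"wy": 0,"wz": 0.085},{"tx": -40,"ty": -6,"tz": 1,"wx": 0,"wy": 0,"wz": 0.085},{"tx": -40.5,"ty": -2.5,"tz": 1,"wx": 0,"wy": 0,"wz": 0.085},{"tx": -40.5,"ty": 0.5,"tz": 1,"wx": 0,"wy": 0,"wz": 0.085}], "claw": 0}}

```text
time: 1.77
eef_pos: [378.2, 363.3, 210.7]
ee_rot: [0.453, 0.892, 0.0, 0.0]
wrist_force: [0.2, 0.6, 0.2]
gripper_width: 85.4
grasp_force: 0.0
```

>>> {"op": "apply_moves", "data": {"commands": [{"tx": -40.5,"ty": 4,"tz": 1,"wx": 0,"wy": 0,"wz": 0.085},{"tx": -40,"ty": 7.5,"tz": 1,"wx": 0,"wy": 0,"wz": 0.085},{"tx": -39,"ty": 11,"tz": 1,"wx": 0,"wy": 0,"wz": 0.085},{"tx": -38,"ty": 14,"tz": 1,"wx": 0,"wy": 0,"wz": 0.085},{"tx": -37,"ty": 17.5,"tz": 1,"wx": 0,"wy": 0,"wz": 0.085},{"tx": -35,"ty": 20.5,"tz": 1,"wx": 0,"wy": 0,"wz": 0.085},{"tx": -33,"ty": 23.5,"tz": 1,"wx": 0,"wy": 0,"wz": 0.085},{"tx": -31,"ty": 26,"tz": 1,"wx": 0,"wy": 0,"wz": 0.085}]}}

```text
time: 2.43
eef_pos: [596.7, 122.5, 202.5]
ee_rot: [0.724, 0.689, 0.0, 0.0]
wrist_force: [1.0, 1.2, 0.1]
gripper_width: 85.3
grasp_force: 0.0
```

```bash
python3 - <<'E'
from h import *
plan(598,121.5,140,-2.5,4)
p=robot.camera('scene'); i=p['img'][150:240,300:420,::-1]; cv2.imwrite('pics/a1.png',cv2.resize(i,(800,600),interpolation=cv2.INTER_CUBIC))
E
```

```text
from [596.7 122.5 202.5] yaw -2.84 t 2.4333
{'tx': -0.2, 'ty': 0.3, 'tz': 15.6, 'wx': 0.0001, 'wz': -0.0015}
{'tx': -0.2, 'ty': 0.3, 'tz': 15.6, 'wx': 0.0001, 'wz': -0.0015}
{'tx': -0.2, 'ty': 0.3, 'tz': 15.6, 'wx': 0.0001, 'wz': -0.0015}
{'tx': -0.2, 'ty': 0.3, 'tz': 15.6, 'wx': 0.0001, 'wz': -0.0015}
```

View pics/a1.png

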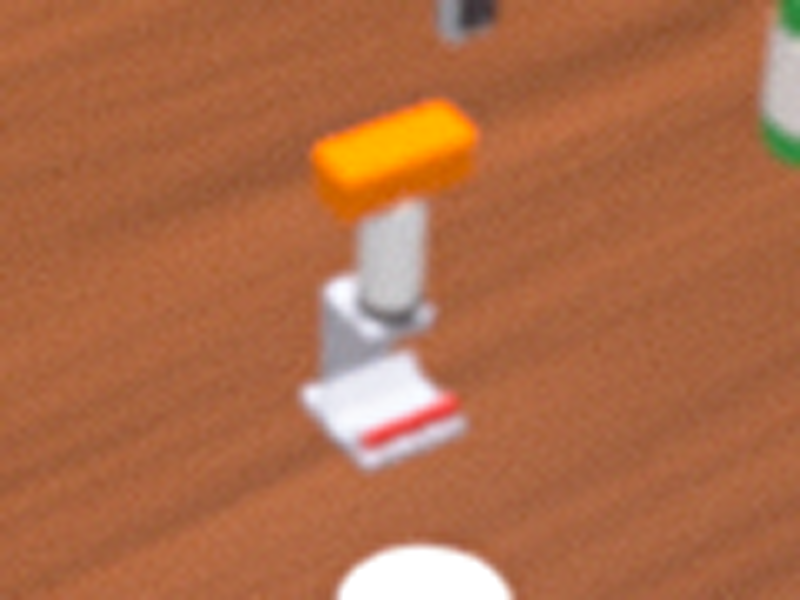

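The handle is upright at crop (395,145) with one fingertip above it at (465,15), and nothing is in the way. Descending.

>>> {"op": "apply_moves", "data": {"commands": [{"tx": 0,"ty": 0.5,"tz": 12,"wx": 0,"wy": 0,"wz": 0},{"tx": 0,"ty": 0.5,"tz": 12,"wx": 0,"wy": 0,"wz": 0},{"tx": 0,"ty": 0,"tz": 12,"wx": 0,"wy": 0,"wz": 0},{"tx": 0,"ty": 0,"tz": 10,"wx": 0,"wy": 0,"wz": 0},{"tx": 0,"ty": 0,"tz": 8,"wx": 0,"wy": 0,"wz": 0},{"tx": 0,"ty": 0,"tz": 5,"wx": 0,"wy": 0,"wz": 0},{"tx": 0,"ty": 0,"tz": 3,"wx": 0,"wy": 0,"wz": 0},{"tx": 0,"ty": 0,"tz": 0,"wx": 0,"wy": 0,"wz": 0}]}}

```text
time: 3.15
eef_pos: [596.1, 124.4, 139.9]
ee_rot: [0.723, 0.691, -0.0, -0.0]
wrist_force: [1.0, -0.0, -0.5]
gripper_width: 85.2
grasp_force: 0.0
```

```bash
python3 - <<'E'
from h import *
np.set_printoptions(precision=1,suppress=True)
p=robot.camera('top'); 
P=robot.camera('scene'); a=p['img'][185:225,245:305,::-1];b=P['img'][150:240,300:420,::-1]
cv2.imwrite('pics/a2.png',np.hstack([cv2.resize(i,(400,300),interpolation=cv2.INTER_CUBIC) for i in(a,b)]))
s=robot.sense();print(s['eef_pos'],s['wrist_force'])
print('scene top centre',atz(P,359.2,171.5,150))
E
```

```text
[596.8 124.4 140.8] [ 0.3 -0.4 -0.4]
scene top centre [606.2 121.  150. ]
```

View pics/a2.png

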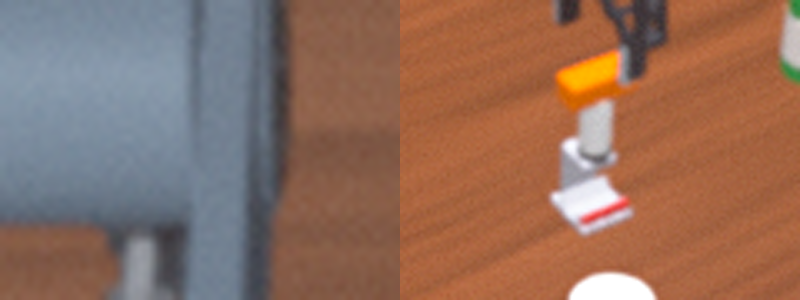

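```bash
python3 - <<'E'
from h import *
np.set_printoptions(precision=1,suppress=True)
P=robot.camera('scene')
def q(X): u=proj(P,X); return (u-[300,150])/0.3+[400,0]
for X in [(597,124,150),(638,124,131),(638,124,118),(555,124,131),(606,121,150),(638,113,131),(638,135,131)]: print(X,q(X))
E
```

```text
(597, 124, 150) [593.7  64.6]
(638, 124, 131) [623.1 109.5]
(638, 124, 118) [622.3 122.1]
(555, 124, 131) [563.   57.6]
(606, 121, 150) [597.2  71.5]
(638, 113, 131) [612.  114.2]
(638, 135, 131) [634.1 104.7]
```

```bash
python3 - <<'E'
from h import *
np.set_printoptions(precision=1,suppress=True)
P=robot.camera('scene')
for X in [(168.6,645.6,209),(147.5,563.6,209),(168.6,645.6,196)]: print(proj(P,X))
a=cv2.imread('pics/scene0.png')[0:60,360:440]; b=P['img'][140:200,320:400,::-1]
im=np.hstack([cv2.resize(i,(400,300),interpolation=cv2.INTER_CUBIC) for i in(a,b)])
for X in [(638,124,131),(555,124,131),(597,124,150)]:
    u=(proj(P,X)-[320,140])*5+[400,0]; cv2.circle(im,tuple(int(v) for v in u),3,(0,255,0),-1)
for X in [(168.6,645.6,209),(147.5,563.6,209)]:
    u=(proj(P,X)-[360,0])*5; cv2.circle(im,tuple(int(v) for v in u),3,(0,255,0),-1)
cv2.imwrite('pics/a3.png',im)
E
```

```text
[406.4  46.9]
[384.6  50.3]
[406.1  50.4]
```

View pics/a3.png

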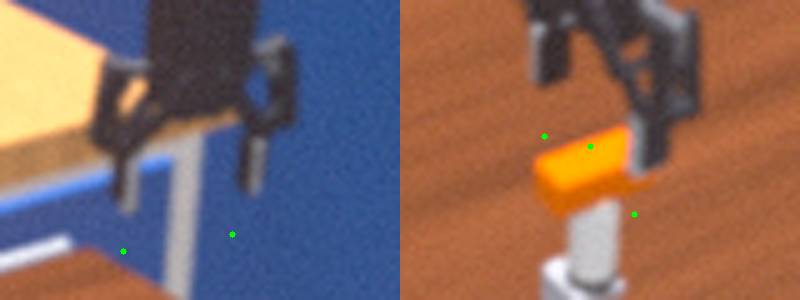

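The left crop shows the start pose and the right crop the present pose. In both, the fingertips appear about 8–10 px above where the text puts them (green dots). Closing halfway, without contact, should show where the pads really stand.

>>> {"op": "apply_moves", "data": {"commands": [{"tx": 0,"ty": 0,"tz": 0,"wx": 0,"wy": 0,"wz": 0},{"tx": 0,"ty": 0,"tz": 0,"wx": 0,"wy": 0,"wz": 0},{"tx": 0,"ty": 0,"tz": 0,"wx": 0,"wy": 0,"wz": 0},{"tx": 0,"ty": 0,"tz": 0,"wx": 0,"wy": 0,"wz": 0},{"tx": 0,"ty": 0,"tz": 0,"wx": 0,"wy": 0,"wz": 0},{"tx": 0,"ty": 0,"tz": 0,"wx": 0,"wy": 0,"wz": 0},{"tx": 0,"ty": 0,"tz": 0,"wx": 0,"wy": 0,"wz": 0},{"tx": 0,"ty": 0,"tz": 0,"wx": 0,"wy": 0,"wz": 0}], "claw": 0.4}}

```text
time: 4.02
eef_pos: [596.5, 124.2, 140.4]
ee_rot: [0.723, 0.691, 0.0, 0.0]
wrist_force: [0.1, 0.2, 0.1]
gripper_width: 51.1
grasp_force: 0.0
```

```bash
python3 - <<'E'
from h import *
np.set_printoptions(precision=1,suppress=True)
P=robot.camera('scene')
b=P['img'][130:220,310:430,::-1]
im=cv2.resize(b,(800,600),interpolation=cv2.INTER_CUBIC)
for X in [(597+26,124,118),(597-26,124,118),(597+26,124,150),(597,124,150)]:
    u=(proj(P,X)-[310,130])*6.667; cv2.circle(im,tuple(int(v) for v in u),3,(0,255,0),-1)
cv2.imwrite('pics/a4.png',im)
E
```

```text
(no output)
```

View pics/a4.png

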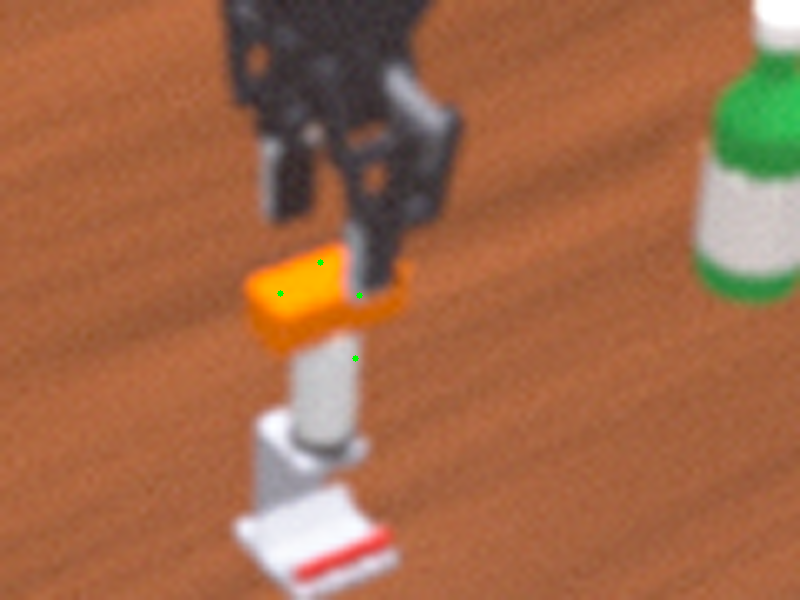

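The near fingertip shows at crop (370,295) and the far one at (285,218), both about 60–75 crop px above prediction. I'll check with the top view and the base position whether this is a height or a sideways offset.

```bash
python3 - <<'E'
from h import *
np.set_printoptions(precision=1,suppress=True)
P=robot.camera('scene');T=robot.camera('top')
print('base',proj(P,(0,0,0)),proj(T,(0,0,0)),robot.sense()['joints'])
im=cv2.resize(T['img'][130:280,200:360,::-1],(800,600),interpolation=cv2.INTER_CUBIC)
f=np.array([800/160,600/150])
for X in [(597,124,140),(597,124,300),(597,124,180)]:
    u=(proj(T,X)-[200,130])*f; print(X,u);cv2.circle(im,tuple(int(v) for v in u),3,(0,255,0),-1)
cv2.imwrite('pics/a5.png',im)
E
```

```text
base [228.  130.2] [315.7 410.1] [ 0.   0.6  1.5 -0.   1.   0.1]
(597, 124, 140) [362.7 291. ]
(597, 124, 300) [326.1 276.4]
(597, 124, 180) [354.6 287.7]
```

View pics/a5.png

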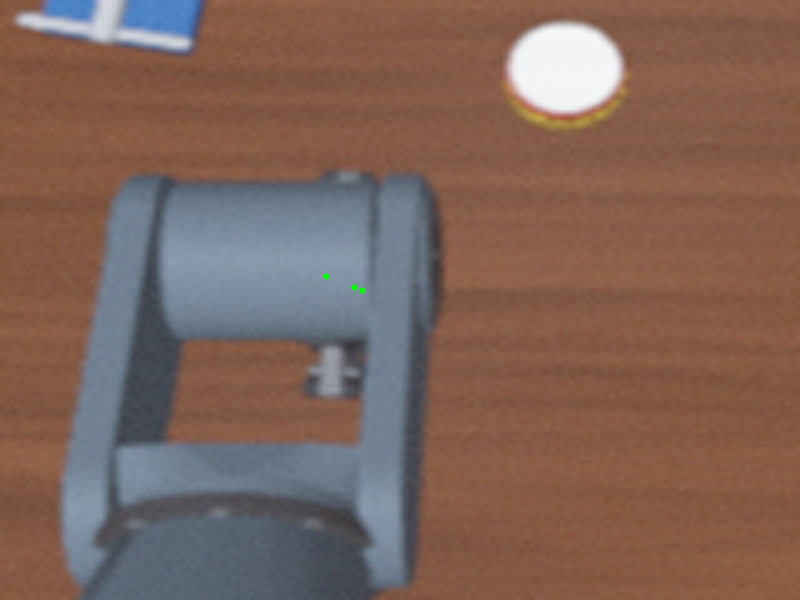

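The top view shows the knuckles at (333,370) and (347,178), centred on the expected axis. So the tool is right sideways, but the tips stand about 30 mm higher than described: the far tip shows unoccluded above the handle. I'll go 25 mm lower, gently.

>>> {"op": "apply_moves", "data": {"commands": [{"tx": -1,"ty": 0,"tz": 4,"wx": 0,"wy": 0,"wz": 0},{"tx": -1,"ty": 0,"tz": 5,"wx": 0,"wy": 0,"wz": 0},{"tx": -0.5,"ty": 0,"tz": 5,"wx": 0,"wy": 0,"wz": 0},{"tx": 0,"ty": 0,"tz": 4,"wx": 0,"wy": 0,"wz": 0},{"tx": 0,"ty": 0,"tz": 4,"wx": 0,"wy": 0,"wz": 0},{"tx": 0,"ty": 0,"tz": 3,"wx": 0,"wy": 0,"wz": 0},{"tx": 0,"ty": 0,"tz": 0,"wx": 0,"wy": 0,"wz": 0},{"tx": 0,"ty": 0,"tz": 0,"wx": 0,"wy": 0,"wz": 0}]}}

```text
time: 4.83
eef_pos: [596.2, 121.8, 115.1]
ee_rot: [0.723, 0.691, -0.0, -0.0]
wrist_force: [-1.2, 0.3, -0.2]
gripper_width: 51.4
grasp_force: 0.0
```

```bash
python3 - <<'E'
from h import *
P=robot.camera('scene')
cv2.imwrite('pics/a6.png',cv2.resize(P['img'][130:220,310:430,::-1],(800,600),interpolation=cv2.INTER_CUBIC))
E
```

```text
(no output)
```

View pics/a6.png

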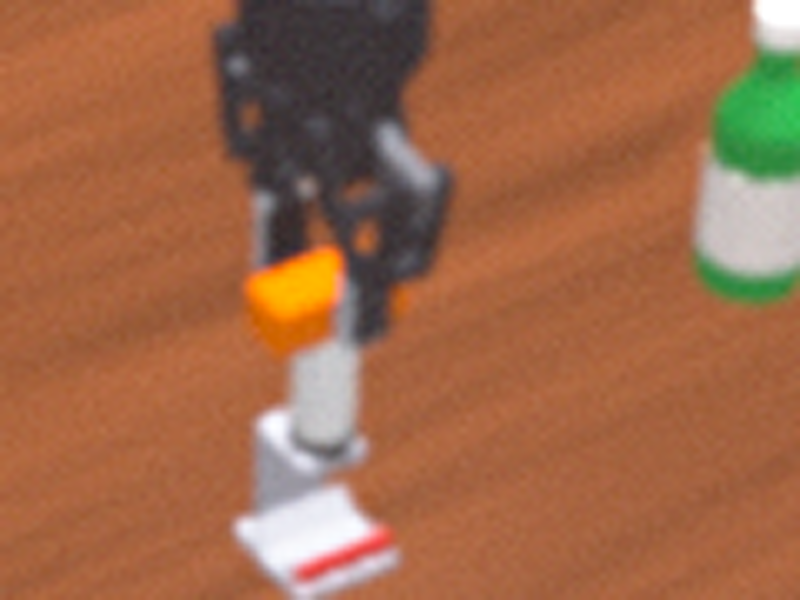

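The pads now flank the handle, the near tip at (367,340) by its lower edge, with no contact. Closing.

>>> {"op": "apply_moves", "data": {"commands": [{"tx": -1.5,"ty": 0,"tz": 1,"wx": 0,"wy": 0,"wz": 0},{"tx": -1.5,"ty": 0,"tz": 1,"wx": 0,"wy": 0,"wz": 0},{"tx": 0,"ty": 0,"tz": 0,"wx": 0,"wy": 0,"wz": 0},{"tx": 0,"ty": 0,"tz": 0,"wx": 0,"wy": 0,"wz": 0},{"tx": 0,"ty": 0,"tz": 0,"wx": 0,"wy": 0,"wz": 0},{"tx": 0,"ty": 0,"tz": 0,"wx": 0,"wy": 0,"wz": 0},{"tx": 0,"ty": 0,"tz": 0,"wx": 0,"wy": 0,"wz": 0},{"tx": 0,"ty": 0,"tz": 0,"wx": 0,"wy": 0,"wz": 0}], "claw": 1}}

```text
time: 5.55
eef_pos: [597.1, 118.7, 113.9]
ee_rot: [0.723, 0.691, 0.001, 0.001]
wrist_force: [2.2, -0.7, 2.9]
gripper_width: 26.7
grasp_force: 59.5
```

>>> {"op": "apply_moves", "data": {"commands": [{"tx": 0,"ty": 0,"tz": -5,"wx": 0,"wy": 0,"wz": 0},{"tx": 0,"ty": 0,"tz": -12,"wx": 0,"wy": 0,"wz": 0},{"tx": 0,"ty": 0,"tz": -20,"wx": 0,"wy": 0,"wz": 0},{"tx": 0,"ty": 0,"tz": -23,"wx": 0,"wy": 0,"wz": 0},{"tx": 0,"ty": 0,"tz": -23,"wx": 0,"wy": 0,"wz": 0},{"tx": 0,"ty": 0,"tz": -20,"wx": 0,"wy": 0,"wz": 0},{"tx": 0,"ty": 0,"tz": -12,"wx": 0,"wy": 0,"wz": 0},{"tx": 0,"ty": 0,"tz": 0,"wx": 0,"wy": 0,"wz": 0}]}}

```text
time: 6.22
eef_pos: [597.1, 118.9, 231.8]
ee_rot: [0.723, 0.691, 0.002, 0.002]
wrist_force: [0.1, -0.3, -2.2]
gripper_width: 26.9
grasp_force: 59.3
```

```bash
python3 - <<'E'
from h import *
s=robot.sense();print(s['wrist_force'],s['gripper_width'],s['grasp_force'])
P=robot.camera('scene');print([(np.round(d['extent']),d['p']) for n in('scale','scale_grip') for d in robot.look_for(P,n)[:1]])
plan(461.5,-257.5,228,17.3,16)
E
```

```text
[ 0.08588833 -0.30131927 -2.23592889] 26.91042221091139 59.32583749294281
[(array([343., 127.,  28.,  62.]), 0.75), (array([346., 132.,  28.,  54.]), 0.63)]
from [594.8 118.8 227.5] yaw -2.57 t 6.3667
{'tx': -23.9, 'ty': -7.3, 'wx': -0.0002, 'wz': -0.0217}
{'tx': -23.7, 'ty': -7.8, 'wx': -0.0002, 'wz': -0.0217}
{'tx': -23.5, 'ty': -8.3, 'wx': -0.0002, 'wz': -0.0217}
{'tx': -23.3, 'ty': -8.8, 'wx': -0.0002, 'wz': -0.0217}
{'tx': -23.1, 'ty': -9.3, 'wx': -0.0002, 'wz': -0.0217}
{'tx': -22.9, 'ty': -9.8, 'wx': -0.0002, 'wz': -0.0217}
{'tx': -22.7, 'ty': -10.3, 'wx': -0.0002, 'wz': -0.0217}
{'tx': -22.5, 'ty': -10.8, 'wx': -0.0002, 'wz': -0.0217}
{'tx': -22.3, 'ty': -11.3, 'wx': -0.0002, 'wz': -0.0217}
{'tx': -22.0, 'ty': -11.8, 'wx': -0.0002, 'wz': -0.0217}
{'tx': -21.7, 'ty': -12.2, 'wx': -0.0002, 'wz': -0.0217}
{'tx': -21.5, 'ty': -12.7, 'wx': -0.0002, 'wz': -0.0217}
{'tx': -21.2, 'ty': -13.2, 'wx': -0.0002, 'wz': -0.0217}
{'tx': -20.9, 'ty': -13.6, 'wx': -0.0002, 'wz': -0.0217}
{'tx': -20.6, 'ty': -14.1, 'wx': -0.0002, 'wz': -0.0217}
{'tx': -20.3, 'ty': -14.5, 'wx': -0.0002, 'wz': -0.0217}
```

>>> {"op": "apply_moves", "data": {"commands": [{"tx": -24,"ty": -7,"tz": 0,"wx": 0,"wy": 0,"wz": -0.0217},{"tx": -23.5,"ty": -8,"tz": 0,"wx": 0,"wy": 0,"wz": -0.0217},{"tx": -23.5,"ty": -8.5,"tz": 0,"wx": 0,"wy": 0,"wz": -0.0217},{"tx": -23.5,"ty": -9,"tz": 0,"wx": 0,"wy": 0,"wz": -0.0217},{"tx": -23,"ty": -9,"tz": 0,"wx": 0,"wy": 0,"wz": -0.0217},{"tx": -23,"ty": -10,"tz": 0,"wx": 0,"wy": 0,"wz": -0.0217},{"tx": -23,"ty": -10,"tz": 0,"wx": 0,"wy": 0,"wz": -0.0217},{"tx": -22.5,"ty": -11,"tz": 0,"wx": 0,"wy": 0,"wz": -0.0217}]}}

```text
time: 7.03
eef_pos: [527.6, -70.2, 226.7]
ee_rot: [0.66, 0.751, -0.001, -0.002]
wrist_force: [-0.1, -0.1, -3.1]
gripper_width: 27.0
grasp_force: 59.5
```

>>> {"op": "apply_moves", "data": {"commands": [{"tx": -22,"ty": -11,"tz": 0,"wx": 0,"wy": 0,"wz": -0.0217},{"tx": -22,"ty": -12,"tz": 0,"wx": 0,"wy": 0,"wz": -0.0217},{"tx": -22,"ty": -12,"tz": 0,"wx": 0,"wy": 0,"wz": -0.0217},{"tx": -21.5,"ty": -12.5,"tz": 0,"wx": 0,"wy": 0,"wz": -0.0217},{"tx": -21,"ty": -13,"tz": 0,"wx": 0,"wy": 0,"wz": -0.0217},{"tx": -21,"ty": -13.5,"tz": 0,"wx": 0,"wy": 0,"wz": -0.0217},{"tx": -20.5,"ty": -14,"tz": 0,"wx": 0,"wy": 0,"wz": -0.0217},{"tx": -20,"ty": -15,"tz": 0,"wx": 0,"wy": 0,"wz": -0.0217}]}}

```text
time: 7.7
eef_pos: [461.5, -257.5, 226.8]
ee_rot: [0.592, 0.806, 0.0, -0.002]
wrist_force: [-0.2, -0.8, -2.3]
gripper_width: 26.5
grasp_force: 59.5
```

```bash
python3 - <<'E'
from h import *
np.set_printoptions(precision=1,suppress=True)
plan(461.5,-257.5,165,17.3,6)
P=robot.camera('scene')
i=P['img'].astype(int);r,g,b=i[...,0],i[...,1],i[...,2]
u=proj(P,(461,-257,130)).astype(int);print('near',u)
sub=slice(u[1]-50,u[1]+60),slice(u[0]-50,u[0]+60)
for n,m in(('red',(r>190)&(g<90)&(b<90)),('orange',(r>200)&(g>90)&(g<170)&(b<70))):
    c=np.argwhere(m[sub])[:,::-1]+[u[0]-50,u[1]-50]; print(n,len(c),c.min(0),c.max(0),c.mean(0)) if len(c) else print(n,0)
E
```

```text
from [ 461.5 -257.5  226.8] yaw 17.38 t 7.7
{'tz': 10.3, 'wx': -0.0004, 'wy': -0.0006, 'wz': 0.0002}
{'tz': 10.3, 'wx': -0.0004, 'wy': -0.0006, 'wz': 0.0002}
{'tz': 10.3, 'wx': -0.0004, 'wy': -0.0006, 'wz': 0.0002}
{'tz': 10.3, 'wx': -0.0004, 'wy': -0.0006, 'wz': 0.0002}
{'tz': 10.3, 'wx': -0.0004, 'wy': -0.0006, 'wz': 0.0002}
{'tz': 10.3, 'wx': -0.0004, 'wy': -0.0006, 'wz': 0.0002}
near [206 198]
red 26 [209 198] [221 208] [215.  203.1]
orange 145 [186 155] [249 241] [197.5 163.8]
```

>>> {"op": "apply_moves", "data": {"commands": [{"tx": 0,"ty": 0,"tz": 4,"wx": 0,"wy": 0,"wz": 0},{"tx": 0,"ty": 0,"tz": 9,"wx": 0,"wy": 0,"wz": 0},{"tx": 0,"ty": 0,"tz": 12,"wx": 0,"wy": 0,"wz": 0},{"tx": 0,"ty": 0,"tz": 12,"wx": 0,"wy": 0,"wz": 0},{"tx": 0,"ty": 0,"tz": 12,"wx": 0,"wy": 0,"wz": 0},{"tx": 0,"ty": 0,"tz": 9,"wx": 0,"wy": 0,"wz": 0},{"tx": 0,"ty": 0,"tz": 4,"wx": 0,"wy": 0,"wz": 0},{"tx": 0,"ty": 0,"tz": 0,"wx": 0,"wy": 0,"wz": 0}]}}

```text
time: 8.42
eef_pos: [462.3, -255.7, 164.8]
ee_rot: [0.592, 0.806, 0.0, -0.002]
wrist_force: [0.5, 1.0, -2.2]
gripper_width: 26.8
grasp_force: 59.5
```

```bash
python3 - <<'E'
from h import *
np.set_printoptions(precision=1,suppress=True)
P=robot.camera('scene'); s=robot.sense(); print(s['eef_pos'],s['wrist_force'])
# lip model: fit local (x=25,z=zl) from first picture centroid
import numpy as np
i0=cv2.imread('pics/scene0.png')[:,:,::-1].astype(int)
def red(i,x0,y0,x1,y1):
    r,g,b=i[...,0],i[...,1],i[...,2]; m=(r>190)&(g<90)&(b<90)
    c=np.argwhere(m[y0:y1,x0:x1])[:,::-1]+[x0,y0]; return c
c0=red(i0,335,195,385,225); print('lip0',c0.mean(0),len(c0))
for zl in(6,12,15,18): print(zl,proj(P,(597.5+25,120.3,zl)))
u=proj(P,(485,-250,65)).astype(int)
c=red(P['img'].astype(int),u[0]-25,u[1]-25,u[0]+25,u[1]+25); print('lip now',u,len(c),c.mean(0) if len(c) else '',c.min(0),c.max(0))
e=np.array([.955,.297,0]);n=np.array([-.297,.955,0])
p=np.array(s['eef_pos']); base=p+3*n-[0,0,113.5]
print('pred lip',[proj(P,base+25*e+[0,0,z]) for z in(6,12,15,18)])
im=cv2.resize(P['img'][170:290,160:320,::-1],(800,600),interpolation=cv2.INTER_CUBIC); cv2.imwrite('pics/b1.png',im)
E
```

```text
[ 462.8 -256.4  165.6] [ 0.   0.8 -1.5]
lip0 [361.8 212.9] 15
6 [360.6 215. ]
12 [360.6 213.4]
15 [360.7 212.6]
18 [360.7 211.8]
lip now [216 221] 22 [219.3 220.8] [213 216] [225 225]
pred lip [array([218.6, 223.1]), array([218.2, 221.4]), array([218.1, 220.5]), array([217.9, 219.7])]
```

View pics/b1.png

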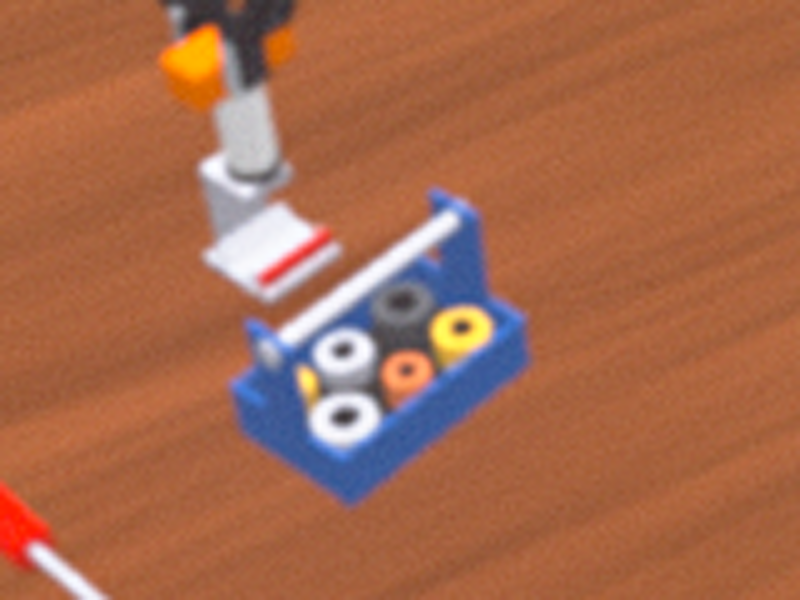

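The hook stands level at (265,240) before the bar, its red lip about parallel to it, mouth toward the tote. The lip's position matches prediction within 1 px. Moving in under the bar.

>>> {"op": "apply_moves", "data": {"commands": [{"tx": -0.5,"ty": 4,"tz": 0,"wx": 0,"wy": 0,"wz": 0},{"tx": -0.5,"ty": 7,"tz": 0,"wx": 0,"wy": 0,"wz": 0},{"tx": -0.5,"ty": 8,"tz": 0,"wx": 0,"wy": 0,"wz": 0},{"tx": -0.5,"ty": 8,"tz": 0,"wx": 0,"wy": 0,"wz": 0},{"tx": 0,"ty": 8,"tz": 0,"wx": 0,"wy": 0,"wz": 0},{"tx": 0,"ty": 8,"tz": 0,"wx": 0,"wy": 0,"wz": 0},{"tx": 0,"ty": 7,"tz": 0,"wx": 0,"wy": 0,"wz": 0},{"tx": 0,"ty": 5,"tz": 0,"wx": 0,"wy": 0,"wz": 0}]}}

```text
time: 9.13
eef_pos: [517.2, -242.5, 166.4]
ee_rot: [0.592, 0.806, 0.0, 0.0]
wrist_force: [-0.8, 0.7, -2.0]
gripper_width: 26.3
grasp_force: 59.6
```

>>> {"op": "apply_moves", "data": {"commands": [{"tx": 0,"ty": 5,"tz": 0,"wx": 0,"wy": 0,"wz": 0},{"tx": 0,"ty": 5,"tz": 0,"wx": 0,"wy": 0,"wz": 0},{"tx": 0,"ty": 5,"tz": 0,"wx": 0,"wy": 0,"wz": 0},{"tx": 0,"ty": 5,"tz": 0,"wx": 0,"wy": 0,"wz": 0},{"tx": 0,"ty": 4,"tz": 0,"wx": 0,"wy": 0,"wz": 0},{"tx": 0,"ty": 4,"tz": 0,"wx": 0,"wy": 0,"wz": 0},{"tx": 0,"ty": 2,"tz": 0,"wx": 0,"wy": 0,"wz": 0},{"tx": 0,"ty": 0,"tz": 0,"wx": 0,"wy": 0,"wz": 0}]}}

```text
time: 9.8
eef_pos: [545.2, -233.9, 166.4]
ee_rot: [0.592, 0.806, 0.0, 0.0]
wrist_force: [-0.4, 0.4, -2.2]
gripper_width: 26.8
grasp_force: 59.6
```

```bash
python3 - <<'E'
from h import *
np.set_printoptions(precision=1,suppress=True)
P=robot.camera('scene'); s=robot.sense(); print(s['eef_pos'],s['wrist_force'],s['time'])
i=P['img'].astype(int);r,g,b=i[...,0],i[...,1],i[...,2]
def st(n,m,x0,y0,x1,y1):
    c=np.argwhere(m[y0:y1,x0:x1])[:,::-1]+[x0,y0]; print(n,len(c),c.mean(0) if len(c) else '',c.min(0) if len(c) else '',c.max(0) if len(c) else '')
st('red',(r>170)&(g<90)&(b<90),215,200,262,262)
blue=(b>110)&(r<80)&(b>g+40); st('blue',blue,195,195,280,280)
i0=cv2.imread('pics/scene0.png')[:,:,::-1].astype(int);r0,g0,b0=i0[...,0],i0[...,1],i0[...,2]
st('blue0',(b0>110)&(r0<80)&(b0>g0+40),195,195,280,280)
e=np.array([.955,.297,0]);n=np.array([-.297,.955,0])
print('pred lip',proj(P,np.array(s['eef_pos'])+3*n-[0,0,113.5]+25*e+[0,0,14]))
E
```

```text
[ 544.8 -233.8  166.4] [ 0.1 -0.1 -2.2] 9.85
red 22 [240.3 235.8] [234 231] [246 240]
blue 717 [237.2 247.1] [208 210] [264 269]
blue0 751 [237.1 246.6] [208 210] [264 269]
pred lip [239.7 235.5]
```

>>> {"op": "apply_moves", "data": {"commands": [{"tx": 0,"ty": -0.5,"tz": -2,"wx": 0,"wy": 0,"wz": 0},{"tx": 0,"ty": -0.5,"tz": -3,"wx": 0,"wy": 0,"wz": 0},{"tx": 0,"ty": 0,"tz": -3,"wx": 0,"wy": 0,"wz": 0},{"tx": 0,"ty": 0,"tz": -3,"wx": 0,"wy": 0,"wz": 0},{"tx": 0,"ty": 0,"tz": -3,"wx": 0,"wy": 0,"wz": 0},{"tx": 0,"ty": 0,"tz": -3,"wx": 0,"wy": 0,"wz": 0},{"tx": 0,"ty": 0,"tz": -2,"wx": 0,"wy": 0,"wz": 0},{"tx": 0,"ty": 0,"tz": 0,"wx": 0,"wy": 0,"wz": 0}]}}

```text
time: 10.52
eef_pos: [544.1, -234.4, 186.1]
ee_rot: [0.593, 0.805, 0.0, 0.001]
wrist_force: [-0.4, -0.7, -1.7]
gripper_width: 26.9
grasp_force: 59.6
```

>>> {"op": "apply_moves", "data": {"commands": [{"tx": 0,"ty": 0,"tz": -2,"wx": 0,"wy": 0,"wz": 0},{"tx": 0,"ty": 0,"tz": -2,"wx": 0,"wy": 0,"wz": 0},{"tx": 0,"ty": 0,"tz": -2,"wx": 0,"wy": 0,"wz": 0},{"tx": 0,"ty": 0,"tz": -2,"wx": 0,"wy": 0,"wz": 0},{"tx": 0,"ty": 0,"tz": -1,"wx": 0,"wy": 0,"wz": 0},{"tx": 0,"ty": 0,"tz": -1,"wx": 0,"wy": 0,"wz": 0},{"tx": 0,"ty": 0,"tz": 0,"wx": 0,"wy": 0,"wz": 0},{"tx": 0,"ty": 0,"tz": 0,"wx": 0,"wy": 0,"wz": 0}]}}

```text
time: 11.18
eef_pos: [543.5, -234.1, 195.3]
ee_rot: [0.593, 0.806, -0.0, -0.0]
wrist_force: [0.2, 0.4, -4.2]
gripper_width: 26.6
grasp_force: 59.4
```

>>> {"op": "apply_moves", "data": {"commands": [{"tx": 0,"ty": 0,"tz": -2,"wx": 0,"wy": 0,"wz": 0},{"tx": 0,"ty": 0,"tz": -2,"wx": 0,"wy": 0,"wz": 0},{"tx": 0,"ty": 0,"tz": -2,"wx": 0,"wy": 0,"wz": 0},{"tx": 0,"ty": 0,"tz": -2,"wx": 0,"wy": 0,"wz": 0},{"tx": 0,"ty": 0,"tz": -1,"wx": 0,"wy": 0,"wz": 0},{"tx": 0,"ty": 0,"tz": -1,"wx": 0,"wy": 0,"wz": 0},{"tx": 0,"ty": 0,"tz": 0,"wx": 0,"wy": 0,"wz": 0},{"tx": 0,"ty": 0,"tz": 0,"wx": 0,"wy": 0,"wz": 0}]}}

```text
time: 11.85
eef_pos: [543.6, -234.1, 205.3]
ee_rot: [0.593, 0.806, -0.0, -0.0]
wrist_force: [-0.6, -0.5, -4.5]
gripper_width: 26.7
grasp_force: 59.3
```

```bash
cat > w.py <<'E'
from h import *
np.set_printoptions(precision=2,suppress=True)
F=[];Z=[]
for k in range(4): P=robot.camera('scene'); s=robot.sense(); F.append(s['wrist_force']); Z.append(s['eef_pos'])
print('F',np.mean(F,0),'pos',np.mean(Z,0),s['time'],'tq',np.round(s['wrist_torque'],2))
i=P['img'].astype(int);r,g,b=i[...,0],i[...,1],i[...,2]
def st(n,m,x0,y0,x1,y1):
    c=np.argwhere(m[y0:y1,x0:x1])[:,::-1]+[x0,y0]; print(n,len(c),c.mean(0) if len(c) else '',c.min(0) if len(c) else '',c.max(0) if len(c) else '')
st('red',(r>170)&(g<90)&(b<90),215,180,262,262)
st('blue',(b>110)&(r<80)&(b>g+40),195,190,280,285)
# bottom edge of blue per column
m=(b>95)&(r<90)&(b>g+30)
print('bottom',[int(np.where(m[190:290,c])[0].max()+190) for c in(212,220,228,232,240,250,260)])
E
python3 w.py
```

```text
F [-1.2   0.29 -4.86] pos [ 543.56 -234.13  205.25] 12.05 tq [-0.06  0.35 -0.02]
red 22 [238.73 229.55] [233 225] [245 234]
blue 692 [236.94 247.76] [208 210] [264 269]
bottom [258, 263, 268, 268, 261, 253, 245]
```

>>> {"op": "apply_moves", "data": {"commands": [{"tx": 0,"ty": 0,"tz": -1,"wx": 0,"wy": 0,"wz": 0},{"tx": 0,"ty": 0,"tz": -1,"wx": 0,"wy": 0,"wz": 0},{"tx": 0,"ty": 0,"tz": -1,"wx": 0,"wy": 0,"wz": 0},{"tx": 0,"ty": 0,"tz": -1,"wx": 0,"wy": 0,"wz": 0},{"tx": 0,"ty": 0,"tz": -1,"wx": 0,"wy": 0,"wz": 0},{"tx": 0,"ty": 0,"tz": -1,"wx": 0,"wy": 0,"wz": 0},{"tx": 0,"ty": 0,"tz": -1,"wx": 0,"wy": 0,"wz": 0},{"tx": 0,"ty": 0,"tz": 0,"wx": 0,"wy": 0,"wz": 0}]}}

```text
time: 12.72
eef_pos: [543.9, -234.2, 212.6]
ee_rot: [0.593, 0.805, 0.0, 0.0]
wrist_force: [-0.5, 0.4, -6.3]
gripper_width: 26.6
grasp_force: 59.2
```

```bash
python3 w.py
```

```text
F [-1.58  0.16 -5.6 ] pos [ 543.81 -234.2   212.43] 12.9167 tq [-0.01  0.32 -0.01]
red 23 [238.74 229.65] [233 225] [245 234]
blue 692 [236.9  247.97] [208 210] [264 269]
bottom [257, 263, 268, 268, 261, 253, 246]
```

>>> {"op": "apply_moves", "data": {"commands": [{"tx": 0,"ty": -1,"tz": 0,"wx": 0,"wy": 0,"wz": 0},{"tx": 0,"ty": -1,"tz": 0,"wx": 0,"wy": 0,"wz": 0},{"tx": 0,"ty": -1,"tz": 0,"wx": 0,"wy": 0,"wz": 0},{"tx": 0,"ty": 0,"tz": 0,"wx": 0,"wy": 0,"wz": 0},{"tx": 0,"ty": 0,"tz": 0,"wx": 0,"wy": 0,"wz": 0},{"tx": 0,"ty": 0,"tz": 0,"wx": 0,"wy": 0,"wz": 0},{"tx": 0,"ty": 0,"tz": 0,"wx": 0,"wy": 0,"wz": 0},{"tx": 0,"ty": 0,"tz": 0,"wx": 0,"wy": 0,"wz": 0}]}}

```text
time: 13.58
eef_pos: [541.2, -235.2, 212.5]
ee_rot: [0.593, 0.805, 0.0, 0.0]
wrist_force: [0.3, 1.6, -6.1]
gripper_width: 26.9
grasp_force: 59.5
```

```bash
python3 w.py
```

```text
F [ 0.84  0.03 -5.32] pos [ 541.11 -235.22  212.48] 13.7833 tq [ 0.15 -0.35 -0.05]
red 22 [237.82 229.09] [232 225] [244 233]
blue 693 [236.73 247.32] [207 210] [263 269]
bottom [258, 263, 268, 267, 261, 253, 245]
```

>>> {"op": "apply_moves", "data": {"commands": [{"tx": 0,"ty": 0.5,"tz": -1.5,"wx": 0,"wy": 0,"wz": 0},{"tx": 0,"ty": 0.5,"tz": -1.5,"wx": 0,"wy": 0,"wz": 0},{"tx": 0,"ty": 0,"tz": -1.5,"wx": 0,"wy": 0,"wz": 0},{"tx": 0,"ty": 0,"tz": -1.5,"wx": 0,"wy": 0,"wz": 0},{"tx": 0,"ty": 0,"tz": -1,"wx": 0,"wy": 0,"wz": 0},{"tx": 0,"ty": 0,"tz": -1,"wx": 0,"wy": 0,"wz": 0},{"tx": 0,"ty": 0,"tz": 0,"wx": 0,"wy": 0,"wz": 0},{"tx": 0,"ty": 0,"tz": 0,"wx": 0,"wy": 0,"wz": 0}]}}

```text
time: 14.45
eef_pos: [541.8, -234.8, 220.4]
ee_rot: [0.593, 0.805, -0.0, 0.0]
wrist_force: [0.1, 0.2, -6.3]
gripper_width: 26.9
grasp_force: 59.4
```

```bash
python3 w.py
```

```text
F [ 0.79 -0.13 -6.51] pos [ 541.84 -234.82  220.35] 14.65 tq [ 0.05 -0.27 -0.02]
red 24 [237.96 229.46] [232 225] [244 234]
blue 694 [236.71 247.64] [208 210] [263 269]
bottom [257, 263, 268, 267, 261, 253, 245]
```

>>> {"op": "apply_moves", "data": {"commands": [{"tx": 0,"ty": 0,"tz": -1.5,"wx": 0,"wy": 0,"wz": 0},{"tx": 0,"ty": 0,"tz": -1.5,"wx": 0,"wy": 0,"wz": 0},{"tx": 0,"ty": 0,"tz": -1.5,"wx": 0,"wy": 0,"wz": 0},{"tx": 0,"ty": 0,"tz": -1.5,"wx": 0,"wy": 0,"wz": 0},{"tx": 0,"ty": 0,"tz": -1,"wx": 0,"wy": 0,"wz": 0},{"tx": 0,"ty": 0,"tz": -1,"wx": 0,"wy": 0,"wz": 0},{"tx": 0,"ty": 0,"tz": 0,"wx": 0,"wy": 0,"wz": 0},{"tx": 0,"ty": 0,"tz": 0,"wx": 0,"wy": 0,"wz": 0}]}}

```text
time: 15.32
eef_pos: [541.8, -234.7, 228.4]
ee_rot: [0.593, 0.806, -0.0, -0.0]
wrist_force: [0.6, -0.5, -7.0]
gripper_width: 27.2
grasp_force: 59.4
```

```bash
python3 w.py
```

```text
F [-0.01  0.19 -7.66] pos [ 541.79 -234.74  228.31] 15.5167 tq [ 0.07 -0.17 -0.05]
red 22 [237.95 229.45] [232 225] [244 234]
blue 688 [236.57 247.71] [207 210] [263 269]
bottom [257, 263, 268, 267, 261, 253, 245]
```

>>> {"op": "apply_moves", "data": {"commands": [{"tx": 0,"ty": 0,"tz": -1.5,"wx": 0,"wy": 0,"wz": 0},{"tx": 0,"ty": 0,"tz": -1.5,"wx": 0,"wy": 0,"wz": 0},{"tx": 0,"ty": 0,"tz": -1.5,"wx": 0,"wy": 0,"wz": 0},{"tx": 0,"ty": 0,"tz": -1.5,"wx": 0,"wy": 0,"wz": 0},{"tx": 0,"ty": 0,"tz": -1,"wx": 0,"wy": 0,"wz": 0},{"tx": 0,"ty": 0,"tz": -1,"wx": 0,"wy": 0,"wz": 0},{"tx": 0,"ty": 0,"tz": 0,"wx": 0,"wy": 0,"wz": 0},{"tx": 0,"ty": 0,"tz": 0,"wx": 0,"wy": 0,"wz": 0}]}}

```text
time: 16.18
eef_pos: [541.9, -234.8, 236.5]
ee_rot: [0.593, 0.805, -0.0, 0.0]
wrist_force: [-0.6, -0.9, -7.8]
gripper_width: 26.4
grasp_force: 59.4
```

```bash
python3 w.py
```

```text
F [-0.16 -0.07 -8.26] pos [ 541.82 -234.76  236.34] 16.3833 tq [-0.07 -0.01 -0.06]
red 22 [238.18 228.68] [232 224] [244 233]
blue 681 [236.42 246.94] [207 209] [263 268]
bottom [257, 262, 268, 267, 260, 252, 244]
```

>>> {"op": "apply_moves", "data": {"commands": [{"tx": 0,"ty": 0,"tz": -1.5,"wx": 0,"wy": 0,"wz": 0},{"tx": 0,"ty": 0,"tz": -1.5,"wx": 0,"wy": 0,"wz": 0},{"tx": 0,"ty": 0,"tz": -1.5,"wx": 0,"wy": 0,"wz": 0},{"tx": 0,"ty": 0,"tz": -1.5,"wx": 0,"wy": 0,"wz": 0},{"tx": 0,"ty": 0,"tz": -1,"wx": 0,"wy": 0,"wz": 0},{"tx": 0,"ty": 0,"tz": -1,"wx": 0,"wy": 0,"wz": 0},{"tx": 0,"ty": 0,"tz": 0,"wx": 0,"wy": 0,"wz": 0},{"tx": 0,"ty": 0,"tz": 0,"wx": 0,"wy": 0,"wz": 0}]}}

```text
time: 17.05
eef_pos: [541.9, -234.9, 244.5]
ee_rot: [0.593, 0.805, 0.0, 0.0]
wrist_force: [0.4, 0.2, -8.0]
gripper_width: 26.8
grasp_force: 59.4
```

```bash
python3 w.py
```

```text
F [-0.1   0.78 -8.33] pos [ 541.82 -234.76  244.34] 17.25 tq [-0.01 -0.01  0.  ]
red 23 [237.52 226.61] [232 222] [243 231]
blue 704 [235.85 244.93] [207 207] [263 266]
bottom [255, 261, 266, 264, 258, 250, 242]
```

Plateau at 8.3 N (tote about 0.62 kg), hanging some 10 mm up. Holding.

>>> {"op": "apply_moves", "data": {"commands": [{"tx": 0,"ty": 0,"tz": 0,"wx": 0,"wy": 0,"wz": 0},{"tx": 0,"ty": 0,"tz": 0,"wx": 0,"wy": 0,"wz": 0},{"tx": 0,"ty": 0,"tz": 0,"wx": 0,"wy": 0,"wz": 0},{"tx": 0,"ty": 0,"tz": 0,"wx": 0,"wy": 0,"wz": 0},{"tx": 0,"ty": 0,"tz": 0,"wx": 0,"wy": 0,"wz": 0},{"tx": 0,"ty": 0,"tz": 0,"wx": 0,"wy": 0,"wz": 0},{"tx": 0,"ty": 0,"tz": 0,"wx": 0,"wy": 0,"wz": 0},{"tx": 0,"ty": 0,"tz": 0,"wx": 0,"wy": 0,"wz": 0}]}}

```text
time: 17.92
eef_pos: [541.9, -234.8, 244.4]
ee_rot: [0.593, 0.805, -0.0, -0.0]
wrist_force: [0.7, -0.1, -7.8]
gripper_width: 27.1
grasp_force: 59.4
```

>>> {"op": "apply_moves", "data": {"commands": [{"tx": 0,"ty": 0,"tz": 0,"wx": 0,"wy": 0,"wz": 0},{"tx": 0,"ty": 0,"tz": 0,"wx": 0,"wy": 0,"wz": 0},{"tx": 0,"ty": 0,"tz": 0,"wx": 0,"wy": 0,"wz": 0},{"tx": 0,"ty": 0,"tz": 0,"wx": 0,"wy": 0,"wz": 0},{"tx": 0,"ty": 0,"tz": 0,"wx": 0,"wy": 0,"wz": 0},{"tx": 0,"ty": 0,"tz": 0,"wx": 0,"wy": 0,"wz": 0},{"tx": 0,"ty": 0,"tz": 0,"wx": 0,"wy": 0,"wz": 0},{"tx": 0,"ty": 0,"tz": 0,"wx": 0,"wy": 0,"wz": 0}]}}

```text
time: 18.58
eef_pos: [541.9, -234.8, 244.4]
ee_rot: [0.593, 0.805, 0.0, -0.0]
wrist_force: [-0.2, -0.4, -8.1]
gripper_width: 26.9
grasp_force: 59.4
```

>>> {"op": "apply_moves", "data": {"commands": [{"tx": 0,"ty": 0,"tz": 0,"wx": 0,"wy": 0,"wz": 0},{"tx": 0,"ty": 0,"tz": 0,"wx": 0,"wy": 0,"wz": 0},{"tx": 0,"ty": 0,"tz": 0,"wx": 0,"wy": 0,"wz": 0},{"tx": 0,"ty": 0,"tz": 0,"wx": 0,"wy": 0,"wz": 0},{"tx": 0,"ty": 0,"tz": 0,"wx": 0,"wy": 0,"wz": 0},{"tx": 0,"ty": 0,"tz": 0,"wx": 0,"wy": 0,"wz": 0},{"tx": 0,"ty": 0,"tz": 0,"wx": 0,"wy": 0,"wz": 0},{"tx": 0,"ty": 0,"tz": 0,"wx": 0,"wy": 0,"wz": 0}]}}

```text
time: 19.25
eef_pos: [541.9, -234.8, 244.4]
ee_rot: [0.593, 0.805, -0.0, -0.0]
wrist_force: [0.1, -0.6, -8.3]
gripper_width: 26.8
grasp_force: 59.4
```

>>> {"op": "apply_moves", "data": {"commands": [{"tx": 0,"ty": 0,"tz": 0,"wx": 0,"wy": 0,"wz": 0},{"tx": 0,"ty": 0,"tz": 0,"wx": 0,"wy": 0,"wz": 0},{"tx": 0,"ty": 0,"tz": 0,"wx": 0,"wy": 0,"wz": 0},{"tx": 0,"ty": 0,"tz": 0,"wx": 0,"wy": 0,"wz": 0},{"tx": 0,"ty": 0,"tz": 0,"wx": 0,"wy": 0,"wz": 0},{"tx": 0,"ty": 0,"tz": 0,"wx": 0,"wy": 0,"wz": 0},{"tx": 0,"ty": 0,"tz": 0,"wx": 0,"wy": 0,"wz": 0},{"tx": 0,"ty": 0,"tz": 0,"wx": 0,"wy": 0,"wz": 0}]}}

```text
time: 19.92
eef_pos: [541.9, -234.8, 244.4]
ee_rot: [0.593, 0.805, 0.0, 0.0]
wrist_force: [-0.8, 0.1, -7.3]
gripper_width: 26.9
grasp_force: 59.4
```

>>> {"op": "apply_moves", "data": {"commands": [{"tx": 0,"ty": 0,"tz": 0,"wx": 0,"wy": 0,"wz": 0},{"tx": 0,"ty": 0,"tz": 0,"wx": 0,"wy": 0,"wz": 0},{"tx": 0,"ty": 0,"tz": 0,"wx": 0,"wy": 0,"wz": 0},{"tx": 0,"ty": 0,"tz": 0,"wx": 0,"wy": 0,"wz": 0},{"tx": 0,"ty": 0,"tz": 0,"wx": 0,"wy": 0,"wz": 0},{"tx": 0,"ty": 0,"tz": 0,"wx": 0,"wy": 0,"wz": 0},{"tx": 0,"ty": 0,"tz": 0,"wx": 0,"wy": 0,"wz": 0},{"tx": 0,"ty": 0,"tz": 0,"wx": 0,"wy": 0,"wz": 0}]}}

```text
time: 20.58
eef_pos: [541.9, -234.8, 244.4]
ee_rot: [0.593, 0.805, 0.0, 0.0]
wrist_force: [-0.8, -0.2, -8.1]
gripper_width: 26.8
grasp_force: 59.4
```

```bash
python3 w.py
```

```text
F [ 0.15 -0.02 -7.91] pos [ 541.89 -234.81  244.41] 20.7833 tq [ 0.02 -0.02 -0.03]
red 23 [237.52 226.61] [232 222] [243 231]
blue 697 [235.86 244.95] [207 207] [263 266]
bottom [255, 261, 266, 264, 258, 250, 242]
```

Held still over 3 s. Lowering softly, with a small correction back.

>>> {"op": "apply_moves", "data": {"commands": [{"tx": 0,"ty": 0.5,"tz": 0.5,"wx": 0,"wy": 0,"wz": 0},{"tx": 0,"ty": 0.5,"tz": 0.5,"wx": 0,"wy": 0,"wz": 0},{"tx": 0,"ty": 0.5,"tz": 1,"wx": 0,"wy": 0,"wz": 0},{"tx": 0,"ty": 0.5,"tz": 1,"wx": 0,"wy": 0,"wz": 0},{"tx": 0,"ty": 0.5,"tz": 1,"wx": 0,"wy": 0,"wz": 0},{"tx": 0,"ty": 0,"tz": 1,"wx": 0,"wy": 0,"wz": 0},{"tx": 0,"ty": 0,"tz": 1,"wx": 0,"wy": 0,"wz": 0},{"tx": 0,"ty": 0,"tz": 1,"wx": 0,"wy": 0,"wz": 0}]}}

```text
time: 21.45
eef_pos: [544.3, -234.0, 237.2]
ee_rot: [0.593, 0.806, -0.0, -0.0]
wrist_force: [0.2, 0.0, -7.3]
gripper_width: 26.9
grasp_force: 59.4
```

>>> {"op": "apply_moves", "data": {"commands": [{"tx": 0,"ty": 0,"tz": 1,"wx": 0,"wy": 0,"wz": 0},{"tx": 0,"ty": 0,"tz": 1,"wx": 0,"wy": 0,"wz": 0},{"tx": 0,"ty": 0,"tz": 1,"wx": 0,"wy": 0,"wz": 0},{"tx": 0,"ty": 0,"tz": 1,"wx": 0,"wy": 0,"wz": 0},{"tx": 0,"ty": 0,"tz": 1,"wx": 0,"wy": 0,"wz": 0},{"tx": 0,"ty": 0,"tz": 1,"wx": 0,"wy": 0,"wz": 0},{"tx": 0,"ty": 0,"tz": 1,"wx": 0,"wy": 0,"wz": 0},{"tx": 0,"ty": 0,"tz": 1,"wx": 0,"wy": 0,"wz": 0}]}}

```text
time: 22.12
eef_pos: [544.4, -234.1, 229.4]
ee_rot: [0.593, 0.805, 0.0, 0.0]
wrist_force: [0.4, 0.4, -7.8]
gripper_width: 26.8
grasp_force: 59.4
```

```bash
python3 w.py
```

```text
F [ 0.09  0.22 -7.47] pos [ 544.34 -234.08  229.35] 22.3167 tq [ 0.02 -0.08 -0.04]
red 21 [238.71 230.05] [233 226] [245 234]
blue 687 [237.18 248.22] [208 211] [264 269]
bottom [258, 263, 268, 268, 262, 254, 246]
```

>>> {"op": "apply_moves", "data": {"commands": [{"tx": 0,"ty": 0,"tz": 3,"wx": 0,"wy": 0,"wz": 0},{"tx": 0,"ty": 0,"tz": 4,"wx": 0,"wy": 0,"wz": 0},{"tx": 0,"ty": 0,"tz": 4,"wx": 0,"wy": 0,"wz": 0},{"tx": 0,"ty": 0,"tz": 4,"wx": 0,"wy": 0,"wz": 0},{"tx": 0,"ty": 0,"tz": 4,"wx": 0,"wy": 0,"wz": 0},{"tx": 0,"ty": 0,"tz": 4,"wx": 0,"wy": 0,"wz": 0},{"tx": 0,"ty": 0,"tz": 4,"wx": 0,"wy": 0,"wz": 0},{"tx": 0,"ty": 0,"tz": 4,"wx": 0,"wy": 0,"wz": 0}]}}

```text
time: 22.98
eef_pos: [544.7, -234.2, 198.3]
ee_rot: [0.593, 0.805, 0.0, 0.0]
wrist_force: [0.7, 0.4, -3.8]
gripper_width: 27.0
grasp_force: 59.9
```

>>> {"op": "apply_moves", "data": {"commands": [{"tx": 0,"ty": 0,"tz": 4,"wx": 0,"wy": 0,"wz": 0},{"tx": 0,"ty": 0,"tz": 4,"wx": 0,"wy": 0,"wz": 0},{"tx": 0,"ty": 0,"tz": 4,"wx": 0,"wy": 0,"wz": 0},{"tx": 0,"ty": 0,"tz": 4,"wx": 0,"wy": 0,"wz": 0},{"tx": 0,"ty": 0,"tz": 4,"wx": 0,"wy": 0,"wz": 0},{"tx": 0,"ty": 0,"tz": 4,"wx": 0,"wy": 0,"wz": 0},{"tx": 0,"ty": 0,"tz": 4,"wx": 0,"wy": 0,"wz": 0},{"tx": 0,"ty": 0,"tz": 3,"wx": 0,"wy": 0,"wz": 0}]}}

```text
time: 23.65
eef_pos: [544.1, -234.1, 166.9]
ee_rot: [0.593, 0.805, -0.0, -0.0]
wrist_force: [0.6, 0.8, -2.2]
gripper_width: 27.1
grasp_force: 60.3
```

```bash
python3 w.py
```

```text
F [ 0.09 -0.12 -2.19] pos [ 544.02 -233.95  166.91] 23.85 tq [-0.03 -0.    0.  ]
red 25 [238.84 230.4 ] [219 190] [246 240]
blue 715 [237.38 247.37] [208 211] [264 269]
bottom [258, 263, 268, 268, 262, 254, 246]
```

>>> {"op": "apply_moves", "data": {"commands": [{"tx": 0,"ty": -3,"tz": 0,"wx": 0,"wy": 0,"wz": 0},{"tx": 0,"ty": -6,"tz": 0,"wx": 0,"wy": 0,"wz": 0},{"tx": 0,"ty": -7,"tz": 0,"wx": 0,"wy": 0,"wz": 0},{"tx": 0,"ty": -7,"tz": 0,"wx": 0,"wy": 0,"wz": 0},{"tx": 0,"ty": -7,"tz": 0,"wx": 0,"wy": 0,"wz": 0},{"tx": 0,"ty": -7,"tz": 0,"wx": 0,"wy": 0,"wz": 0},{"tx": 0,"ty": -8,"tz": 0,"wx": 0,"wy": 0,"wz": 0},{"tx": 0,"ty": -8,"tz": 0,"wx": 0,"wy": 0,"wz": 0}]}}

```text
time: 24.52
eef_pos: [492.8, -250.1, 167.5]
ee_rot: [0.593, 0.805, -0.0, 0.0]
wrist_force: [0.6, 0.2, -2.1]
gripper_width: 26.7
grasp_force: 60.2
```

>>> {"op": "apply_moves", "data": {"commands": [{"tx": 0,"ty": -8,"tz": 0,"wx": 0,"wy": 0,"wz": 0},{"tx": 0,"ty": -9,"tz": 0,"wx": 0,"wy": 0,"wz": 0},{"tx": 0,"ty": -10,"tz": 0,"wx": 0,"wy": 0,"wz": 0},{"tx": 0,"ty": -10,"tz": 0,"wx": 0,"wy": 0,"wz": 0},{"tx": 0,"ty": -9,"tz": 0,"wx": 0,"wy": 0,"wz": 0},{"tx": 0,"ty": -7,"tz": 0,"wx": 0,"wy": 0,"wz": 0},{"tx": 0,"ty": -4,"tz": 0,"wx": 0,"wy": 0,"wz": 0},{"tx": 0,"ty": 0,"tz": 0,"wx": 0,"wy": 0,"wz": 0}]}}

```text
time: 25.18
eef_pos: [438.4, -267.0, 167.4]
ee_rot: [0.593, 0.805, -0.0, -0.0]
wrist_force: [0.8, 0.5, -1.5]
gripper_width: 27.2
grasp_force: 60.1
```

>>> {"op": "apply_moves", "data": {"commands": [{"tx": 0,"ty": 0,"tz": 4,"wx": 0,"wy": 0,"wz": 0},{"tx": 0,"ty": 0,"tz": 7,"wx": 0,"wy": 0,"wz": 0},{"tx": 0,"ty": 0,"tz": 8,"wx": 0,"wy": 0,"wz": 0},{"tx": 0,"ty": 0,"tz": 8,"wx": 0,"wy": 0,"wz": 0},{"tx": 0,"ty": 0,"tz": 8,"wx": 0,"wy": 0,"wz": 0},{"tx": 0,"ty": 0,"tz": 6,"wx": 0,"wy": 0,"wz": 0},{"tx": 0,"ty": 0,"tz": 4,"wx": 0,"wy": 0,"wz": 0},{"tx": 0,"ty": 0,"tz": 2,"wx": 0,"wy": 0,"wz": 0}]}}

```text
time: 25.85
eef_pos: [439.0, -266.4, 119.4]
ee_rot: [0.593, 0.806, 0.0, -0.001]
wrist_force: [0.1, 0.3, -1.9]
gripper_width: 26.8
grasp_force: 60.1
```

```bash
python3 w.py
```

```text
F [ 0.27 -0.39 -1.45] pos [ 439.23 -266.73  120.06] 26.05 tq [ 0.04 -0.06  0.  ]
red 10 [217.7 227.3] [215 225] [221 230]
blue 728 [237.51 246.98] [208 211] [264 269]
bottom [258, 263, 268, 268, 262, 254, 246]
```

Tote undisturbed. Final descent until contact.

>>> {"op": "apply_moves", "data": {"commands": [{"tx": 0,"ty": 0,"tz": 1,"wx": 0,"wy": 0,"wz": 0},{"tx": 0,"ty": 0,"tz": 1,"wx": 0,"wy": 0,"wz": 0},{"tx": 0,"ty": 0,"tz": 1,"wx": 0,"wy": 0,"wz": 0},{"tx": 0,"ty": 0,"tz": 1,"wx": 0,"wy": 0,"wz": 0},{"tx": 0,"ty": 0,"tz": 0.5,"wx": 0,"wy": 0,"wz": 0},{"tx": 0,"ty": 0,"tz": 0.5,"wx": 0,"wy": 0,"wz": 0},{"tx": 0,"ty": 0,"tz": 0,"wx": 0,"wy": 0,"wz": 0},{"tx": 0,"ty": 0,"tz": 0,"wx": 0,"wy": 0,"wz": 0}]}}

```text
time: 26.72
eef_pos: [439.3, -266.8, 115.4]
ee_rot: [0.593, 0.806, -0.0, -0.0]
wrist_force: [-0.2, -0.5, -1.9]
gripper_width: 27.3
grasp_force: 60.1
```

```bash
python3 w.py|head -1
```

```text
F [ 0.57  0.09 -1.8 ] pos [ 439.29 -266.82  115.44] 26.9167 tq [-0.02  0.04  0.02]
```

>>> {"op": "apply_moves", "data": {"commands": [{"tx": 0,"ty": 0,"tz": 0.5,"wx": 0,"wy": 0,"wz": 0},{"tx": 0,"ty": 0,"tz": 0.5,"wx": 0,"wy": 0,"wz": 0},{"tx": 0,"ty": 0,"tz": 0.5,"wx": 0,"wy": 0,"wz": 0},{"tx": 0,"ty": 0,"tz": 0,"wx": 0,"wy": 0,"wz": 0},{"tx": 0,"ty": 0,"tz": 0,"wx": 0,"wy": 0,"wz": 0},{"tx": 0,"ty": 0,"tz": 0,"wx": 0,"wy": 0,"wz": 0},{"tx": 0,"ty": 0,"tz": 0,"wx": 0,"wy": 0,"wz": 0},{"tx": 0,"ty": 0,"tz": 0,"wx": 0,"wy": 0,"wz": 0}]}}

```text
time: 27.58
eef_pos: [439.3, -266.8, 113.9]
ee_rot: [0.593, 0.805, 0.0, 0.0]
wrist_force: [0.7, -0.1, -1.7]
gripper_width: 27.0
grasp_force: 60.2
```

```bash
python3 w.py|head -1
```

```text
F [-0.39  0.3  -2.24] pos [ 439.28 -266.8   113.92] 27.7833 tq [ 0.01 -0.04  0.02]
```

>>> {"op": "apply_moves", "data": {"commands": [{"tx": 0,"ty": 0,"tz": 0.5,"wx": 0,"wy": 0,"wz": 0},{"tx": 0,"ty": 0,"tz": 0,"wx": 0,"wy": 0,"wz": 0},{"tx": 0,"ty": 0,"tz": 0.5,"wx": 0,"wy": 0,"wz": 0},{"tx": 0,"ty": 0,"tz": 0,"wx": 0,"wy": 0,"wz": 0},{"tx": 0,"ty": 0,"tz": 0,"wx": 0,"wy": 0,"wz": 0},{"tx": 0,"ty": 0,"tz": 0,"wx": 0,"wy": 0,"wz": 0},{"tx": 0,"ty": 0,"tz": 0,"wx": 0,"wy": 0,"wz": 0},{"tx": 0,"ty": 0,"tz": 0,"wx": 0,"wy": 0,"wz": 0}]}}

```text
time: 28.45
eef_pos: [439.5, -267.0, 113.8]
ee_rot: [0.593, 0.806, -0.0, 0.0]
wrist_force: [-0.5, 1.0, 7.3]
gripper_width: 27.2
grasp_force: 61.2
```

```bash
python3 w.py|head -1
```

```text
F [-0.35  0.46  5.58] pos [ 439.52 -266.97  113.76] 28.65 tq [ 0.21  0.33 -0.06]
```

>>> {"op": "apply_moves", "data": {"commands": [{"tx": 0,"ty": 0,"tz": -0.5,"wx": 0,"wy": 0,"wz": 0},{"tx": 0,"ty": 0,"tz": 0,"wx": 0,"wy": 0,"wz": 0},{"tx": 0,"ty": 0,"tz": 0,"wx": 0,"wy": 0,"wz": 0},{"tx": 0,"ty": 0,"tz": 0,"wx": 0,"wy": 0,"wz": 0},{"tx": 0,"ty": 0,"tz": 0,"wx": 0,"wy": 0,"wz": 0},{"tx": 0,"ty": 0,"tz": 0,"wx": 0,"wy": 0,"wz": 0},{"tx": 0,"ty": 0,"tz": 0,"wx": 0,"wy": 0,"wz": 0},{"tx": 0,"ty": 0,"tz": 0,"wx": 0,"wy": 0,"wz": 0}]}}

```text
time: 29.32
eef_pos: [439.5, -267.0, 113.8]
ee_rot: [0.593, 0.805, -0.0, 0.0]
wrist_force: [-0.8, 1.4, 5.2]
gripper_width: 27.4
grasp_force: 61.2
```

>>> {"op": "apply_moves", "data": {"commands": [{"tx": 0,"ty": 0,"tz": 0,"wx": 0,"wy": 0,"wz": 0},{"tx": 0,"ty": 0,"tz": 0,"wx": 0,"wy": 0,"wz": 0},{"tx": 0,"ty": 0,"tz": 0,"wx": 0,"wy": 0,"wz": 0},{"tx": 0,"ty": 0,"tz": 0,"wx": 0,"wy": 0,"wz": 0},{"tx": 0,"ty": 0,"tz": 0,"wx": 0,"wy": 0,"wz": 0},{"tx": 0,"ty": 0,"tz": 0,"wx": 0,"wy": 0,"wz": 0},{"tx": 0,"ty": 0,"tz": 0,"wx": 0,"wy": 0,"wz": 0},{"tx": 0,"ty": 0,"tz": 0,"wx": 0,"wy": 0,"wz": 0}], "claw": 0.5}}

```text
time: 29.98
eef_pos: [439.3, -266.8, 113.4]
ee_rot: [0.593, 0.805, 0.0, -0.0]
wrist_force: [-0.2, 0.3, 0.4]
gripper_width: 42.8
grasp_force: 0.0
```

>>> {"op": "apply_moves", "data": {"commands": [{"tx": 0,"ty": 0,"tz": 0,"wx": 0,"wy": 0,"wz": 0},{"tx": 0,"ty": 0,"tz": 0,"wx": 0,"wy": 0,"wz": 0},{"tx": 0,"ty": 0,"tz": 0,"wx": 0,"wy": 0,"wz": 0},{"tx": 0,"ty": 0,"tz": 0,"wx": 0,"wy": 0,"wz": 0},{"tx": 0,"ty": 0,"tz": 0,"wx": 0,"wy": 0,"wz": 0},{"tx": 0,"ty": 0,"tz": 0,"wx": 0,"wy": 0,"wz": 0},{"tx": 0,"ty": 0,"tz": 0,"wx": 0,"wy": 0,"wz": 0},{"tx": 0,"ty": 0,"tz": 0,"wx": 0,"wy": 0,"wz": 0}], "claw": 0.1}}

```text
time: 30.65
eef_pos: [439.2, -266.8, 113.4]
ee_rot: [0.593, 0.805, -0.0, -0.0]
wrist_force: [-1.1, 0.1, -0.3]
gripper_width: 77.0
grasp_force: 0.0
```

>>> {"op": "apply_moves", "data": {"commands": [{"tx": 0,"ty": 0,"tz": -4,"wx": 0,"wy": 0,"wz": 0},{"tx": 0,"ty": 0,"tz": -10,"wx": 0,"wy": 0,"wz": 0},{"tx": 0,"ty": 0,"tz": -18,"wx": 0,"wy": 0,"wz": 0},{"tx": 0,"ty": 0,"tz": -22,"wx": 0,"wy": 0,"wz": 0},{"tx": 0,"ty": 0,"tz": -25,"wx": 0,"wy": 0,"wz": 0},{"tx": 0,"ty": 0,"tz": -25,"wx": 0,"wy": 0,"wz": 0},{"tx": 0,"ty": 0,"tz": -15,"wx": 0,"wy": 0,"wz": 0},{"tx": 0,"ty": 0,"tz": -5,"wx": 0,"wy": 0,"wz": 0}]}}

```text
time: 31.32
eef_pos: [440.6, -268.0, 241.2]
ee_rot: [0.593, 0.806, -0.0, 0.003]
wrist_force: [0.3, 0.4, -0.3]
gripper_width: 76.9
grasp_force: 0.0
```

```bash
cat > fin.py <<'E'
from h import *
np.set_printoptions(precision=1,suppress=True)
P=robot.camera('scene'); s=robot.sense(); print(s['eef_pos'],s['wrist_force'],s['time'])
i=P['img'].astype(int);r,g,b=i[...,0],i[...,1],i[...,2]
def st(n,m,x0,y0,x1,y1):
    c=np.argwhere(m[y0:y1,x0:x1])[:,::-1]+[x0,y0]; print(n,len(c),c.mean(0),c.min(0),c.max(0))
st('red',(r>170)&(g<90)&(b<90),195,200,240,245)
st('orange',(r>200)&(g>90)&(g<170)&(b<70),170,160,225,205)
st('blue',(b>110)&(r<80)&(b>g+40),195,190,280,285)
e=np.array([.955,.297,0]);n=np.array([-.297,.955,0]);B=np.array([439.5,-267,0])+3*n
print('pred lip',proj(P,B+25*e+[0,0,14]),'pred handle top',proj(P,B+[0,0,150]))
print([(np.round(d['extent']),round(d['p'],2)) for d in robot.look_for(P,'scale')[:2]])
E
python3 fin.py
```

```text
[ 440.4 -267.8  240.6] [-0.8  0.1  0. ] 31.3667
red 13 [216.7 230.2] [212 227] [221 233]
orange 241 [201.3 193.3] [188 182] [214 203]
blue 722 [237.3 247.2] [208 211] [264 269]
pred lip [213.7 231.6] pred handle top [199.3 189.1]
[(array([185., 180.,  38.,  63.]), 0.7)]
```

>>> {"op": "apply_moves", "data": {"commands": [{"tx": 5,"ty": 0,"tz": -15,"wx": 0,"wy": 0,"wz": 0},{"tx": 15,"ty": 5,"tz": -10,"wx": 0,"wy": 0,"wz": 0},{"tx": 25,"ty": 8,"tz": 0,"wx": 0,"wy": 0,"wz": 0},{"tx": 35,"ty": 10,"tz": 0,"wx": 0,"wy": 0,"wz": 0},{"tx": 38,"ty": 10,"tz": 0,"wx": 0,"wy": 0,"wz": 0},{"tx": 38,"ty": 10,"tz": 0,"wx": 0,"wy": 0,"wz": 0},{"tx": 30,"ty": 8,"tz": 0,"wx": 0,"wy": 0,"wz": 0},{"tx": 15,"ty": 5,"tz": 0,"wx": 0,"wy": 0,"wz": 0}]}}

```text
time: 32.08
eef_pos: [430.3, -53.5, 261.5]
ee_rot: [0.592, 0.806, 0.0, -0.002]
wrist_force: [0.4, -0.2, -0.2]
gripper_width: 77.3
grasp_force: 0.0
```

```bash
python3 fin.py; python3 - <<'E'
from h import *
np.set_printoptions(precision=1,suppress=True)
T=robot.camera('top')
i=T['img'].astype(int);r,g,b=i[...,0],i[...,1],i[...,2]
u=proj(T,(438.7,-264,150));print('pred handle',u)
x0,y0=int(u[0])-25,int(u[1])-25
hsv=cv2.cvtColor(T['img'],cv2.COLOR_RGB2HSV)[y0:y0+50,x0:x0+50].astype(int)
m=(hsv[...,0]>8)&(hsv[...,0]<22)&(hsv[...,1]>140)&(hsv[...,2]>190)
c=(np.argwhere(m)[:,::-1]+[x0,y0]).astype(np.float32)
q=cv2.minAreaRect(c);print(len(c),q,[atz(T,*v,150)[:2] for v in (q[0],*cv2.boxPoints(q))])
m=(b>90)&(r<90)&(b>g+25);c=np.argwhere(m[190:255,360:440])[:,::-1]+[360,190];print('tote blue',c.mean(0),c.min(0),c.max(0))
t0=cv2.imread('pics/top0.png')[:,:,::-1].astype(int);r,g,b=t0[...,0],t0[...,1],t0[...,2]
m=(b>90)&(r<90)&(b>g+25);c=np.argwhere(m[190:255,360:440])[:,::-1]+[360,190];print('before',c.mean(0),c.min(0),c.max(0))
for n in('scale','hook_seat','tote'): print(n,[(np.round(d['extent']),round(d['p'],2)) for d in robot.look_for(T,n)[:2]])
print(robot.sense()['eef_pos'],robot.sense()['joint_velocities'])
E
```

```text
[430.3 -52.3 261.6] [-0.3  1.4 -0.1] 32.1333
red 13 [216.8 230. ] [212 227] [221 233]
orange 249 [201.3 193.1] [188 182] [214 203]
blue 729 [237.2 247.1] [208 211] [264 269]
pred lip [213.7 231.6] pred handle top [199.3 189.1]
[(array([183., 182.,  38.,  59.]), 0.81)]
pred handle [419.5 265.4]
259 ((418.7547302246094, 265.1414794921875), (10.576761245727539, 24.724897384643555), 74.05460357666016) [array([ 439.5, -262.2]), array([ 443.3, -227.3]), array([ 461.9, -289.4]), array([ 435.6, -297. ]), array([ 417., -235.])]
tote blue [394.9 226.7] [372 206] [424 244]
before [395.8 226.6] [372 207] [424 244]
scale [(array([394., 248.,  36.,  22.]), 0.76)]
hook_seat [(array([396., 250.,  16.,  22.]), 0.56)]
tote [(array([371., 205.,  57.,  42.]), 0.76)]
[433.  -58.9 262.2] [-0.  0. -0.  0.  0. -0.]
```

The scale stands upright where it was set, clear of the tote, and the tote is back in its place.

```bash
python3 -c "
from cell import robot
print(robot.hand_in())"
```

```text
the job is handed in; nothing more can be done
None
```

I weighed the tote at about 0.6 kg, holding it still about 10 mm up for over 3 s; I then set it back where it stood, stood the scale upright on its foot clear of it, and handed the job in (no verdict was returned).

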